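# Run the level block up onto the tilting glass plate

### The job

Slide the chrome level block along the table, up the lead-in ramp and onto the glass plate until it beds squarely against the brass stop bar; keep it sliding all the way and never lift it, because a block set down on its corner chips the glass. The bar is only lightly clamped and its setting changes from day to day, so feel for it, hold the block against it for a good second with a light push of about 8 N, and never let more than 18 N come on the fence or its bar. Then leave the block lying against the bar and throw the toggle switch fully over, away from the robot, to light the lamp under the plate, with the tilt knob and everything else on the table left as they are.

Things in the scene. Friction and masses are not known exactly. Their poses are not given: they have to be found in the camera images.
- plate: Fixed instrument: grey cast base, level glass plate in brass edging, a ramp at one end. Origin at table height under the plate. x = the way up the ramp and over the glass to the fence; y = to the tilt-knob side, away from the robot; z up. Glass: 22 mm above the table, x -90 to 100 mm, y -100 to 100 mm. Grey switch housing behind the fence: x 123 to 193, y -80 to 40, 26 mm high.
- ramp_foot (a point): Middle of the foot of the plain aluminium lead-in ramp, at table height, 170 mm wide, axes as the plate's (x = up the ramp). The ramp rises evenly by 22 mm over 140 mm (9 degrees) and meets the glass edge flush at x = -90 mm in the plate's frame; this foot is at x = -230 mm there.
- fence: Dark steel fence across the far end of the glass, 150 mm long, 18 mm high, axes as the plate's. Origin: middle of its front face, at the glass. On two rods it carries the brass stop bar, 110 mm long, 15 mm high, parallel to it. The bar's flat face stands 11 to 49 mm in front (to -x); the setting is not measured and must be felt for or seen. The bar is rigid but clamped by friction: slips at 30 N.
- level_center (a point): Chrome level block, green vial in its top, 120 mm long (its y) x 56 mm (its x) x 30 mm high, a plain box with flat faces, 0.5 to 0.95 kg. It stands on the table before the ramp's foot, its x roughly up the ramp. Point at its centre, 15 mm above its underside. Friction differs from day to day: a push of 3 to 8 N slides it on the level, some 2 N more on the ramp.
- toggle (a joint): Toggle switch lever angle: 0 = off (leaning to the plate's -y side, towards the robot), 0.9 rad = fully over, on (leaning to the plate's +y side). It stays where it is left; about 2 N at its tip moves it.
- toggle_tip (a point): Centre of the 10 mm round end of the steel toggle lever on the switch housing. The lever is 32 mm long from its pivot and 7 mm thick; the pivot is 31 mm above the table, at x = 158 mm, y = -30 mm in the plate's frame; the tip swings in the plate's y-z plane. The bush round its foot reaches 36 mm above the table.
- tilt_knob (a joint): Angle of the knurled brass tilt knob (rad), 0 at the start; not to be turned.
- knob_top (a point): Top centre of the knurled brass tilt knob, 32 mm in diameter, vertical axis, 48 mm above the table, beside the plate's +y edge.
- bowl: Green bowl, 125 mm across, 110 mm high, 1.4 kg, standing on its flat side. Origin under its centre. Leave alone.
- jack_center (a point): White jack (ball, 63 mm), resting on a wooden ring. Point at its centre. Leave alone.
- jack_ring: Wooden ring under the jack, 60 mm across, 12 mm high. Origin under its centre. Leave alone.
- square: Steel try square lying flat, stock 105 x 20 x 16 mm along its y, blade 150 mm towards its x. Origin under the stock's middle. Leave alone.
- caliper: Calliper lying flat along its x, 215 mm long, 9 mm high. Origin under its middle. Leave alone.
- ring_gauge: Aluminium ring gauge lying flat, 150 mm across, 14 mm high. Origin under its centre. Leave alone.
- screwdriver: Screwdriver lying on the table. Leave alone.
Not all that is in view belongs to the job. Leave any brown or purple look-alike of the part that bears level_center alone.

How it is judged (in metres and radians):
On the way, in this order (a step that is already met when the one before it is completed fails the run):
1. the level block lies on the ramp, tilted with it (x of level_center in the frame of plate between -0.2 and -0.1 m and angle between level_center's own z axis and vertical between 0.1 and 0.22 rad), for 0.1 s.
2. the block is on the glass, square, and held against the stop bar with at least 3 N (x of stop_bar_c0 in the frame of level_center below 0.0355 m and angle between the x axis of level_center and the x axis of plate, either way round below 0.035 rad and z of level_center in the frame of plate between 0.034 and 0.04 m and y of level_center in the frame of plate between -0.04 and 0.04 m and contact force between level and fence above 3 N), for 0.4 s.
3. the toggle switch is thrown to on (value of joint toggle above 0.75 rad), for 0.2 s.
At the end, for the whole second after the job is handed in: The level block lies flat on the glass, at rest, its front face within 2.5 mm of the stop bar's face, square to it within 2 degrees and wholly on the glass (within 40 mm of the plate's middle line); the toggle is over to on (above 0.75 of 0.9 rad) (x of stop_bar_c0 in the frame of level_center below 0.0355 m and angle between the x axis of level_center and the x axis of plate, either way round below 0.035 rad and z of level_center in the frame of plate between 0.034 and 0.04 m and y of level_center in the frame of plate between -0.04 and 0.04 m and angle between level_center's own z axis and vertical below 0.03 rad and value of joint toggle above 0.75 rad and linear speed of level below 0.01 m/s); the robot touches nothing.
It fails at once if more than 18 N on the fence or its stop bar (contact force between anything else and fence above 18 N).
It fails at once if the stop bar is shifted off its setting by more than 2 mm (distance of stop_bar_c0 from where it was at the start of the episode above 0.002 m).
It fails at once if the level block is lifted off what it slides on (more than about 9 mm above the glass, or off the table before the ramp) or tipped over (z of level_center in the frame of plate above 0.046 m or (x of level_center in the frame of plate below -0.262 m and z of level_center in the frame of plate above 0.027 m) or angle between level_center's own z axis and vertical above 0.4 rad).
It fails at once if the tilt knob is turned by more than 0.15 rad (value of joint tilt_knob above 0.15 rad or value of joint tilt_knob below -0.15 rad).
It fails at once if another thing on the table is moved by more than 15 mm (distance of any of jack_center, jack_ring, bowl, square, caliper, ring_gauge, screwdriver from where it was at the start of the episode above 0.015 m).
It also fails if it takes over 72 s, if anything falls off the work surface, if the arm or the gripper's body presses on something with over 40 N, if the wrist force passes 120 N, or if a joint passes its speed limit or range.

### The arm

A 6-joint arm with a two-finger parallel gripper is mounted at the origin on the work surface. World frame = base frame: x ahead of the robot, y to its left, z up, the work surface at z = 0. Lengths are in mm, angles in rad, forces in N, time in s.
With the tool pointing down it reaches from about 275 to 750 mm from the base axis. Payload 10.2 kg.
Tool frame: the origin (TCP) lies at the very end of the fingers, on their centre line; the grasp point (between the pads) lies 19 mm behind it; y points along the fingers, x is the direction in which the jaws open and shut, and the axes are right-handed (so a half turn about y gives the same grasp; the last joint's range is limited). The gripper opens to 85 mm and grips with 20 to 120 N. Pads are 22 mm wide; open, the fingers measure 114 mm over their backs; the gripper's body (76 mm by 85 mm) begins 54 mm behind the grasp point. The pads swing forward as they close: fully open they stand 13 mm farther back than shut.
Start: joints at [-1.521, 0.313, 1.498, -0, 1.331, -0.223], TCP at [141.437, -505.595, 231.294] pointing down, gripper open.
Joint ranges: [-2.94, 2.94], [-0.97, 2.17], [0.19, 2.56], [-1.23, 4.37], [0.02, 3.11], [-2.88, 2.88]. Speed limits (rad/s): [2.39, 2.39, 3.01, 3.14, 3.14, 3.14].

### API

Orientations are given as a unit quaternion [w, x, y, z].
In Python, from rig import telemetry, imaging, ctrl gives the robot as it stands.
- The arm moves only by the shell command python3 -m handwheel 'ROWS' [FORCE]. ROWS is JSON, a list of rows, each an object with "delta_pos": the shift along the tool's x, y, z in cm, a list of three; "twist": the turn, a rotation vector about the tool's x, y, z in rad, a list of three; "jaw": the opening, from 0 (shut) to 1 (fully open). A call has exactly 10 rows; each row is the pose to reach, as a shift and turn from the pose commanded when the call began, along the tool's axes at that moment; what a row does not reach only later rows make up. A row lasts 1/12 s, in which the tool goes at most 41.7 mm and 7.16 degrees, less where a joint would pass 70% of its speed; a pose out of reach is approached as far as the arm can. A call with a gripper value outside its range is refused whole. The fingers move at their own pace and stop on an object; FORCE is the grip in N (left out, the last holds). Time passes only in rows, so rows that repeat a pose let the fingers close, or fill a call up. It gives the time, the measured TCP pose, the force and the opening at its end, in the units of the state.
- telemetry.sense(): the state, without advancing time (a new reading comes with each control period).
- imaging.capture(name): name is "side" or "top" or "wrist"; returns a dict with "frame" (480x640x3 uint8, red, green, blue), "z_map" (480x640 float32, mm along the optical axis (not along the pixel's ray), 0 where there is no reading), "fx", "fy", "cx", "cy" (pixels), "D" ([k1, k2, p1, p2, k3] as OpenCV has them; the pictures are not rectified), "rvec" (rotation vector, rad) and "tvec" (3), from world to camera coordinates, as OpenCV has them. Camera axes: x right, y down, z forward; pixel columns grow to the right and rows downward; lengths in mm; the calibration is good to about 2 mm. A picture is of the moment at which its call begins.
- ctrl.finish_job(): hands the job in, once; it reports no verdict.
The state is a dict: "time_s": time; "joints": joint angles; "dq": joint speeds; "tau": joint torques, N m; "eef_pos": TCP position; "ee_rot": TCP orientation; "force": force on the tool from outside, world axes, zero at the start; "wrist_torque": the same for the moment, N m; "grip_width": opening from 0.0 (shut) to 1.0 (fully open).
Only numpy, scipy, OpenCV 4.12 (cv2) and the standard library are available. Lean on these libraries where they do the work, as an engineer would, in place of code of your own. Each camera call takes 0.05 s, during which the arm holds its last target.

## Working session

There is one attempt and no reset: what is moved stays moved. The work goes in short steps, Python scripts to look and compute and a shell command to move; the robot and the scene stay as the last step left them, time stands still between calls to the robot, and variables do not carry over. Pictures are saved under pics/ and viewed, and the job is handed in when it is done.

```bash
mkdir -p pics; ls
python3 - <<'E'
from rig import telemetry, imaging, ctrl
import cv2,pickle
s=telemetry.sense();print(s)
for n in ['side','top','wrist']:
    c=imaging.capture(n);pickle.dump(c,open(f'pics/{n}0.pkl','wb'));cv2.imwrite(f'pics/{n}0.png',c['frame'][:,:,::-1]);print(n,c['fx'],c['D'],c['rvec'],c['tvec'])
E
```

```text
pics
{'time_s': 0.0, 'joints': array([-1.52138956e+00,  3.13464890e-01,  1.49845925e+00, -3.93611440e-05,
        1.33099431e+00, -2.23368700e-01]), 'dq': array([-0.00060703, -0.00021732,  0.00012646, -0.00010402, -0.00104591,
       -0.00050455]), 'tau': array([-1.10805955e-03, -4.12266934e+01, -2.59741741e+01, -2.34227236e-04,
        4.16783238e-03,  6.30332309e-06]), 'eef_pos': array([ 141.41880804, -505.31854184,  230.71911514]), 'ee_rot': array([ 0.56369162, -0.56299103,  0.42768317, -0.42705967]), 'force': array([-0.43031102,  0.58364609, -0.04849411]), 'wrist_torque': array([ 0.06752006, -0.01079943,  0.0147642 ]), 'grip_width': 0.9997295181574379}
side 534.6719949799844 [-0.06603063  0.          0.          0.          0.        ] [ 0.66298788 -2.41156153  1.45522931] [488.03644354 181.5178057  994.67324665]
top 514.0986278855773 [-0.06110202  0.          0.          0.          0.        ] [ 2.22166945 -2.15994641  0.03143272] [  46.25544392  533.79308548 1223.82855931]
wrist 390.72984556036164 [-0.00178604  0.          0.          0.          0.        ] [-2.28296387  1.72960179  0.2907769 ] [-525.1501887   -41.48695765  379.98909167]
```

View pics/top0.png

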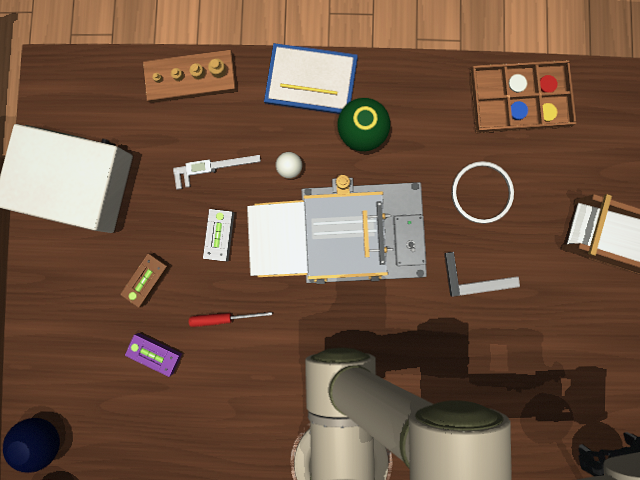

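View pics/side0.png

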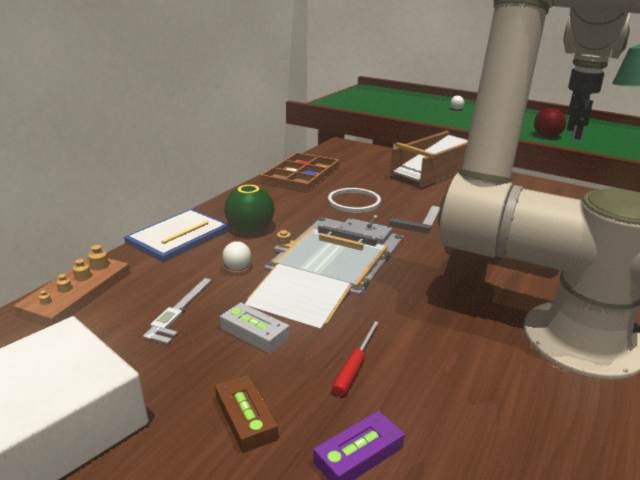

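View pics/wrist0.png

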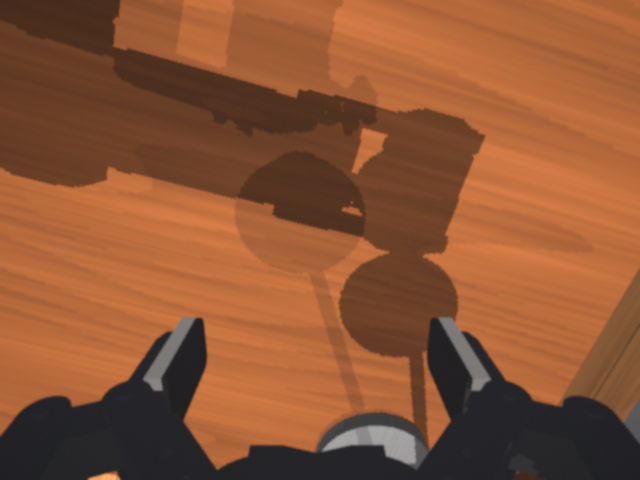

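Candidates for the level in the top view are a grey/chrome block at (217,235), a brown one at (145,280) and a purple one at (153,354). Only the chrome one fits the description and stands before the ramp's foot. I'll confirm that in a crop.

```bash
cat > h.py <<'E'
import numpy as np,cv2,pickle
def ray(c,uv):
    K=np.array([[c['fx'],0,c['cx']],[0,c['fy'],c['cy']],[0,0,1.]])
    p=cv2.undistortPoints(np.array(uv,float).reshape(-1,1,2),K,np.array(c['D'],float)).reshape(-1,2)
    R=cv2.Rodrigues(np.array(c['rvec'],float))[0];t=np.array(c['tvec'],float).ravel()
    d=np.c_[p,np.ones(len(p))]@R   # R^T d
    return -R.T@t,d
def onplane(c,uv,z):
    o,d=ray(c,uv); s=(z-o[2])/d[:,2]; return o+d*s[:,None]
def proj(c,P):
    K=np.array([[c['fx'],0,c['cx']],[0,c['fy'],c['cy']],[0,0,1.]])
    return cv2.projectPoints(np.array(P,float).reshape(-1,3),np.array(c['rvec'],float),np.array(c['tvec'],float),K,np.array(c['D'],float))[0].reshape(-1,2)
E
python3 - <<'E'
from h import *
c=pickle.load(open('pics/top0.pkl','rb'));f=c['frame'][:,:,::-1]
a=f[160:300,185:445];cv2.imwrite('pics/top0c.png',cv2.resize(a,None,fx=3,fy=3,interpolation=cv2.INTER_CUBIC))
c=pickle.load(open('pics/side0.pkl','rb'));f=c['frame'][:,:,::-1]
a=f[205:355,210:410];cv2.imwrite('pics/side0c.png',cv2.resize(a,None,fx=4,fy=4,interpolation=cv2.INTER_CUBIC))
E
```

```text
(no output)
```

View pics/top0c.png

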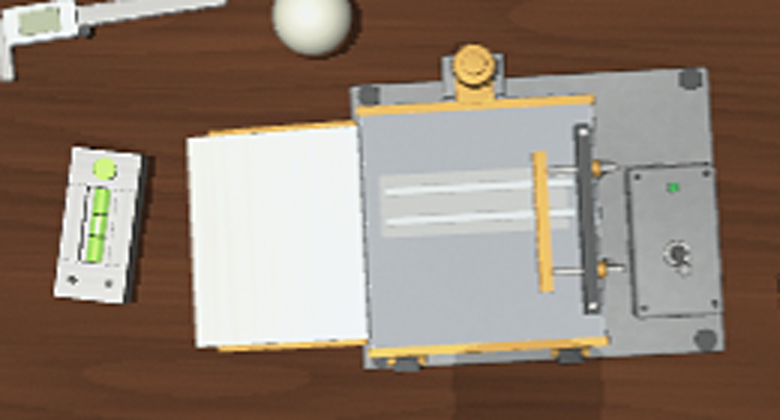

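View pics/side0c.png

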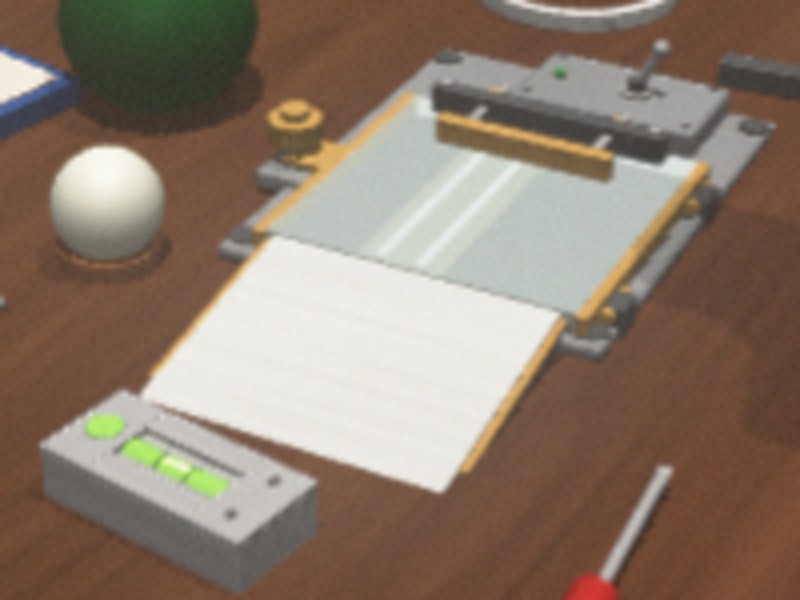

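Run:
```python
from h import *
c=pickle.load(open('pics/top0.pkl','rb'))
def P(l,z): 
    uv=(np.array(l,float)+.5)/3-.5+[185,160]; return onplane(c,uv,z)
np.set_printoptions(precision=1,suppress=True)
def dirn(a,b): d=b-a; return np.degrees(np.arctan2(d[1],d[0])),np.linalg.norm(d[:2])
for n,l,z in [('block',[(74,147),(141,154),(126,303),(55,296)],30),('ramp',[(187,139),(196,347)],0),('glassedge',[(357,106),(371,357)],22),('rampTop',[(359,125),(368,342)],22),('fencefront',[(575,126),(587,312)],40),('bar',[(533,152),(541,291)],37),('baseright',[(708,68),(723,348)],10),('housing',[(631,167),(634,316),(721,312),(712,163)],26),('knob',[(474,63)],48)]:
    p=P(l,z);print(n);print(p[:,:2]);
    if len(p)>1:print([dirn(p[i],p[(i+1)%len(p)]) for i in range(len(p))], p.mean(0))
# depth check
for uv in [(217,235),(275,240)]: print(c['z_map'][uv[1],uv[0]])
```

```text
block
[[600.1 332.8]
 [595.8 278.8]
 [477.1 286.4]
 [481.  343.4]]
[(np.float64(-94.47460151388009), np.float64(54.17307720050119)), (np.float64(176.32699499070443), np.float64(119.01387009552317)), (np.float64(86.10599391457288), np.float64(57.14134200956245)), (np.float64(-5.097609168128853), np.float64(119.58831292800807))] [538.5 310.4  30. ]
ramp
[[612.  247.4]
 [443.1 234.2]]
[(np.float64(-175.51109078317128), np.float64(169.39030474647888)), (np.float64(4.488909216828718), np.float64(169.39030474647888))] [527.6 240.8   0. ]
glassedge
[[639.7 108.4]
 [439.9  91.2]]
[(np.float64(-175.09404103250895), np.float64(200.46064750682584)), (np.float64(4.905958967491058), np.float64(200.46064750682584))] [539.8  99.8  22. ]
rampTop
[[624.4 106.3]
 [451.7  94. ]]
[(np.float64(-175.91015679526342), np.float64(173.14275476214985)), (np.float64(4.089843204736577), np.float64(173.14275476214985))] [538.1 100.1  22. ]
fencefront
[[626.1 -64.4]
 [480.4 -77.2]]
[(np.float64(-174.97312442114097), np.float64(146.24941848418123)), (np.float64(5.026875578859015), np.float64(146.24941848418123))] [553.2 -70.8  40. ]
bar
[[605.  -32.1]
 [495.8 -41.1]]
[(np.float64(-175.29352627707948), np.float64(109.5141720443459)), (np.float64(4.70647372292054), np.float64(109.5141720443459))] [550.4 -36.6  37. ]
baseright
[[ 679.8 -173.3]
 [ 454.7 -189.7]]
[(np.float64(-175.83533519492644), np.float64(225.74254673415646)), (np.float64(4.164664805073557), np.float64(225.74254673415646))] [ 567.3 -181.5   10. ]
housing
[[ 596.3 -110.8]
 [ 478.3 -115.8]
 [ 483.4 -184.6]
 [ 601.3 -175.1]]
[(np.float64(-177.58064768382076), np.float64(118.14581720597585)), (np.float64(-85.7944365222324), np.float64(68.93930979984212)), (np.float64(4.583317228347159), np.float64(118.35818873099672)), (np.float64(94.44301120059451), np.float64(64.47689739705157))] [ 539.8 -146.6   26. ]
knob
[[672.5  16.4]]
1222.5337
1235.1426
```

```bash
cat >> h.py <<'E'
from scipy.spatial.transform import Rotation as Rot
A=np.radians(4.8); EX=np.array([np.sin(A),-np.cos(A),0]);EY=np.array([np.cos(A),np.sin(A),0]);O=np.array([547,11.,0])
def w2p(p): d=np.asarray(p,float)-O; return np.array([d@EX,d@EY,d[2]])
def p2w(p): return O+p[0]*EX+p[1]*EY+np.array([0,0,p[2]])
def Rt(s): q=s['ee_rot']; return Rot.from_quat([q[1],q[2],q[3],q[0]])
def plan(s,tw,Rgoal=None):
    R=Rt(s); d=R.inv().apply(np.asarray(tw)-s['eef_pos'])/10
    print('delta_cm',d.round(2), 'twist',(R.inv()*Rgoal).as_rotvec().round(4) if Rgoal is not None else '')
E
python3 - <<'E'
from h import *
from rig import telemetry
s=telemetry.sense()
np.set_printoptions(precision=3,suppress=True)
print(Rt(s).as_matrix())
for sg in (1,-1):
    X=sg*EY; Y=np.array([0,0,-1.]); Z=np.cross(X,Y)
    G=Rot.from_matrix(np.c_[X,Y,Z]); print(sg,'Z',Z); plan(s,p2w([-360,14,150]),G)
c=pickle.load(open('pics/top0.pkl','rb'))
print(onplane(c,[(289,165)],43),onplane(c,[(364,122)],100),onplane(c,[(217,235)],30))
print(p2w([-345,14,0]),w2p([538.5,310.4,30]))
E
```

```text
[[ 0.269 -0.     0.963]
 [-0.963  0.001  0.269]
 [-0.001 -1.     0.   ]]
1 Z [-0.084  0.996  0.   ]
delta_cm [-73.89   8.17  61.11] twist [-0.001 -1.382 -0.001]
-1 Z [ 0.084 -0.996  0.   ]
delta_cm [-73.89   8.17  61.11] twist [ 0.001  1.76  -0.001]
[[707.387 144.123  43.   ]] [[799.193 -27.358 100.   ]] [[537.519 311.887  30.   ]]
[532.082 355.962   0.   ] [-299.061   16.583   30.   ]
```

```bash
python3 -m handwheel '[{"delta_pos":[-3.1,0.0,2.5],"twist":[0,-0.08,0],"jaw":1},{"delta_pos":[-6.2,0.0,5.0],"twist":[0,-0.18,0],"jaw":1},{"delta_pos":[-9.2,0.0,7.6],"twist":[0,-0.28,0],"jaw":1},{"delta_pos":[-12.3,0.0,10.2],"twist":[0,-0.38,0],"jaw":1},{"delta_pos":[-15.4,0,12.7],"twist":[0,-0.48,0],"jaw":1},{"delta_pos":[-18.5,0,15.3],"twist":[0,-0.58,0],"jaw":1},{"delta_pos":[-21.5,0,17.8],"twist":[0,-0.68,0],"jaw":1},{"delta_pos":[-24.6,0,20.4],"twist":[0,-0.78,0],"jaw":1},{"delta_pos":[-27.7,0,22.9],"twist":[0,-0.88,0],"jaw":1},{"delta_pos":[-30.8,0,25.5],"twist":[0,-0.98,0],"jaw":1}]'
cat > st.py <<'E'
from h import *
from rig import telemetry
import sys
np.set_printoptions(precision=3,suppress=True)
s=telemetry.sense()
X=EY; Y=np.array([0,0,-1.]); G=Rot.from_matrix(np.c_[X,Y,np.cross(X,Y)])
f=s['force'];print('t',s['time_s'],'plateTCP',w2p(s['eef_pos']),'Fplate',np.array([f@EX,f@EY,f[2]]),'tq',s['wrist_torque'],'g',s['grip_width'],'j',s['joints'])
if len(sys.argv)>3: plan(s,p2w([float(a) for a in sys.argv[1:4]]),G)
E
python3 st.py -360 14 120
```

```text
time_s: 0.98
eef_pos: [304.1, -138.4, 231.4]
ee_rot: [-0.698, 0.698, -0.11, 0.111]
force: [0.6, 0.1, -0.6]
grip_width: 0.997
t 0.9833 plateTCP [ 128.561 -254.558  231.354] Fplate [-0.077  0.629 -0.569] tq [-0.07  -0.011  0.023] g 0.9971912124505417 j [-0.783 -0.131  1.988  0.     1.284 -0.469]
delta_cm [ 5.84 11.13 55.45] twist [ 0.    -0.398  0.   ]
```

```bash
python3 -m handwheel '[{"delta_pos":[0.4,0.3,4.1],"twist":[0,-0.05,0],"jaw":1},{"delta_pos":[0.8,0.6,8.2],"twist":[0,-0.1,0],"jaw":1},{"delta_pos":[1.3,0.9,12.3],"twist":[0,-0.15,0],"jaw":1},{"delta_pos":[1.7,1.2,16.4],"twist":[0,-0.2,0],"jaw":1},{"delta_pos":[2.1,1.5,20.5],"twist":[0,-0.25,0],"jaw":1},{"delta_pos":[2.6,1.8,24.6],"twist":[0,-0.3,0],"jaw":1},{"delta_pos":[3.0,2.1,28.7],"twist":[0,-0.35,0],"jaw":1},{"delta_pos":[3.5,2.4,32.8],"twist":[0,-0.398,0],"jaw":1},{"delta_pos":[3.9,2.7,36.9],"twist":[0,-0.398,0],"jaw":1},{"delta_pos":[4.3,3,41],"twist":[0,-0.398,0],"jaw":1}]'
python3 st.py -360 14 120
```

```text
time_s: 1.82
eef_pos: [473.3, 238.0, 200.8]
ee_rot: [-0.706, 0.707, 0.028, -0.029]
force: [0.4, -0.1, 0.9]
grip_width: 1.002
t 1.8167 plateTCP [-232.378  -54.454  200.835] Fplate [0.094 0.414 0.914] tq [ 0.023 -0.046 -0.032] g 1.0024138961820348 j [ 0.245  0.349  1.53  -0.     1.263  0.164]
delta_cm [ 6.81  8.08 12.78] twist [ 0.    -0.003 -0.   ]
```

```bash
python3 -m handwheel '[{"delta_pos":[1.7,1,3.2],"twist":[0,-0.003,0],"jaw":1},{"delta_pos":[3.4,2,6.4],"twist":[0,-0.003,0],"jaw":1},{"delta_pos":[5.1,3,9.6],"twist":[0,-0.003,0],"jaw":1},{"delta_pos":[6.8,5,12.5],"twist":[0,-0.003,0],"jaw":1},{"delta_pos":[6.8,8,12.5],"twist":[0,-0.003,0],"jaw":1},{"delta_pos":[6.8,10.5,12.5],"twist":[0,-0.003,0],"jaw":1},{"delta_pos":[6.8,12,12.5],"twist":[0,-0.003,0],"jaw":1},{"delta_pos":[6.8,13,12.5],"twist":[0,-0.003,0],"jaw":1},{"delta_pos":[6.8,13,12.5],"twist":[0,-0.003,0],"jaw":1},{"delta_pos":[6.8,13,12.5],"twist":[0,-0.003,0],"jaw":1}]'
python3 st.py -356 14 6
cat > cap.py <<'E'
from h import *
from rig import imaging
import sys
n,tag=sys.argv[1:3]
c=imaging.capture(n);pickle.dump(c,open(f'pics/{n}{tag}.pkl','wb'));f=c['frame'][:,:,::-1]
if len(sys.argv)>3:
    x0,y0,x1,y1,k=map(int,sys.argv[3:]);f=cv2.resize(f[y0:y1,x0:x1],None,fx=k,fy=k,interpolation=cv2.INTER_CUBIC)
cv2.imwrite(f'pics/{n}{tag}.png',f)
E
python3 cap.py wrist 1; python3 cap.py side 1 160 180 360 380 3
```

```text
time_s: 2.65
eef_pos: [531.1, 365.8, 71.8]
ee_rot: [0.707, -0.706, -0.029, 0.029]
force: [0.9, -0.4, 0.3]
grip_width: 1.0
t 2.65 plateTCP [-354.857   13.822   71.761] Fplate [0.499 0.837 0.265] tq [ 0.005 -0.018 -0.042] g 1.0003707685807455 j [0.422 0.723 1.284 0.    1.134 0.339]
delta_cm [0.02 6.58 0.11] twist [-0.    -0.001  0.   ]
```

View pics/wrist1.png

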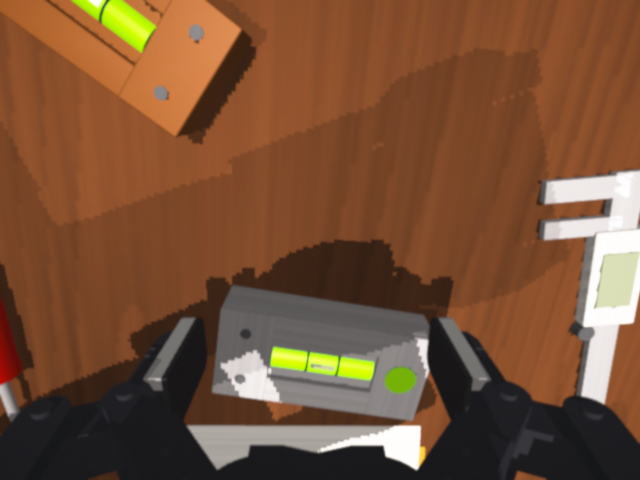

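View pics/side1.png

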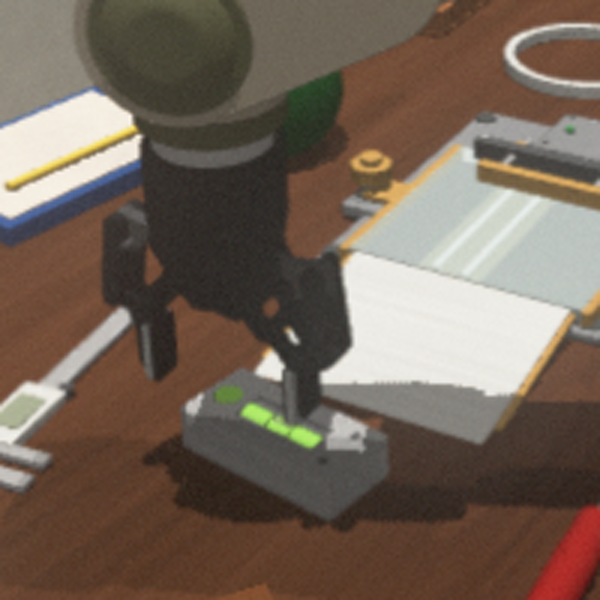

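Run:
```python
from h import *
c=pickle.load(open('pics/wrist1.pkl','rb'))
np.set_printoptions(precision=1,suppress=True)
for n,uv,z in [('brown',(180,135),0),('brown',(242,35),0),('brown',(180,135),30),('back',(238,287),0),('back',(428,315),0),('back',(238,287),30),('back',(428,315),30),('calip',(541,180),9),('calip',(541,240),9)]:
    print(n,z,w2p(onplane(c,[uv],z)[0]))
p,R=c['tvec'],0
o,_=ray(c,[(320,240)]);print(w2p(o))
```

```text
brown 0 [-423.8  -57.1    0. ]
brown 0 [-471.1  -21.5    0. ]
brown 30 [-425.9  -47.    30. ]
back 0 [-335.3  -32.3    0. ]
back 0 [-316.1   83.8    0. ]
back 30 [-349.8  -25.7   30. ]
back 30 [-333.3   74.1   30. ]
calip 9 [-401.5  132.8    9. ]
calip 9 [-368.2  139.1    9. ]
[-438.5   14.6  213. ]
```

```bash
python3 -m handwheel '[{"delta_pos":[0.6,1,0.1],"twist":[0,0,0],"jaw":1},{"delta_pos":[0.6,2,0.1],"twist":[0,0,0],"jaw":1},{"delta_pos":[0.6,3,0.1],"twist":[0,0,0],"jaw":1},{"delta_pos":[0.6,4,0.1],"twist":[0,0,0],"jaw":1},{"delta_pos":[0.6,5,0.1],"twist":[0,0,0],"jaw":1},{"delta_pos":[0.6,5.6,0.1],"twist":[0,0,0],"jaw":1},{"delta_pos":[0.6,6,0.1],"twist":[0,0,0],"jaw":1},{"delta_pos":[0.6,6.4,0.1],"twist":[0,0,0],"jaw":1},{"delta_pos":[0.6,6.4,0.1],"twist":[0,0,0],"jaw":1},{"delta_pos":[0.6,6.4,0.1],"twist":[0,0,0],"jaw":1}]'
python3 st.py -346 20 8
python3 cap.py wrist 2; python3 cap.py side 2 160 180 360 380 3
```

```text
time_s: 3.58
eef_pos: [536.9, 367.3, 7.4]
ee_rot: [0.707, -0.706, -0.029, 0.029]
force: [-0.8, -0.3, -0.2]
grip_width: 0.994
t 3.5833 plateTCP [-355.898   19.729    7.449] Fplate [ 0.244 -0.829 -0.212] tq [ 0.03   0.08  -0.005] g 0.9941764342526418 j [0.42  0.817 1.298 0.    1.027 0.337]
delta_cm [ 0.03 -0.06 -0.99] twist [-0.    -0.001  0.   ]
```

View pics/wrist2.png

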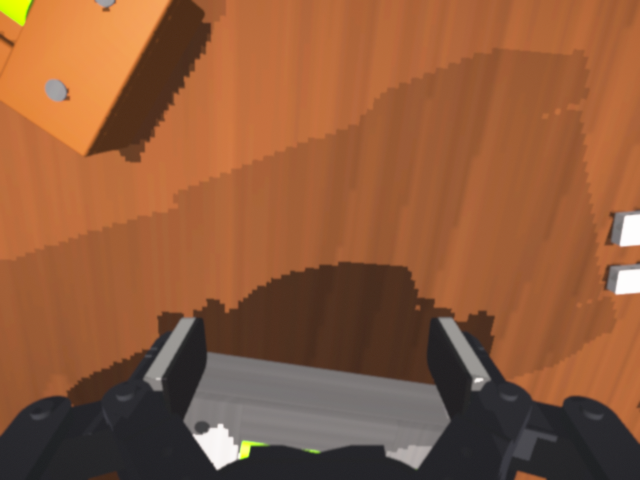

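View pics/side2.png

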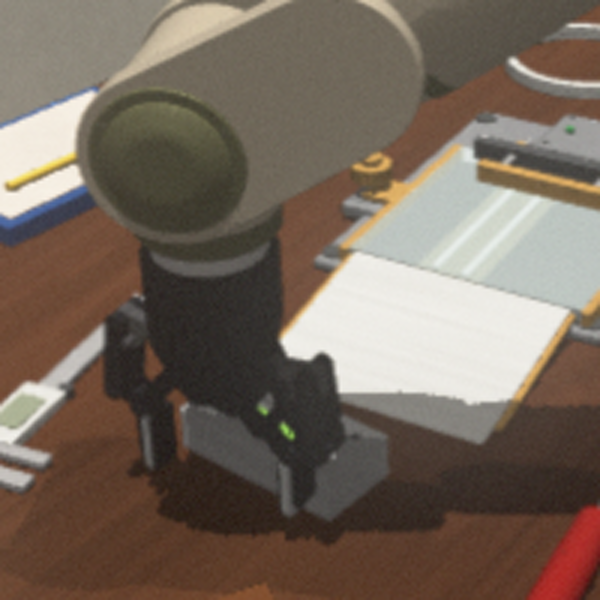

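```bash
python3 -m handwheel '[{"delta_pos":[0,0,-0.4],"twist":[0,0,0],"jaw":1},{"delta_pos":[0,0,-0.7],"twist":[0,0,0],"jaw":1},{"delta_pos":[0,0,-1.0],"twist":[0,0,0],"jaw":1},{"delta_pos":[0,0,-1.3],"twist":[0,0,0],"jaw":1},{"delta_pos":[0,0,-1.6],"twist":[0,0,0],"jaw":1},{"delta_pos":[0,0,-1.9],"twist":[0,0,0],"jaw":1},{"delta_pos":[0,0,-2.2],"twist":[0,0,0],"jaw":1},{"delta_pos":[0,0,-2.5],"twist":[0,0,0],"jaw":1},{"delta_pos":[0,0,-2.7],"twist":[0,0,0],"jaw":1},{"delta_pos":[0,0,-2.7],"twist":[0,0,0],"jaw":1}]'
python3 st.py -346 20 8
python3 cap.py wrist 3;python3 cap.py side 3 160 180 360 380 3
```

```text
time_s: 4.52
eef_pos: [539.2, 339.9, 7.3]
ee_rot: [-0.706, 0.707, 0.029, -0.029]
force: [-1.1, 1.3, 0.3]
grip_width: 0.998
t 4.5167 plateTCP [-328.355   19.704    7.291] Fplate [-1.385 -1.024  0.291] tq [ 0.187  0.127 -0.03 ] g 0.9980048033107699 j [ 0.379  0.793  1.346 -0.     1.002  0.296]
delta_cm [ 0.03 -0.07  1.76] twist [ 0.    -0.001  0.   ]
```

View pics/wrist3.png

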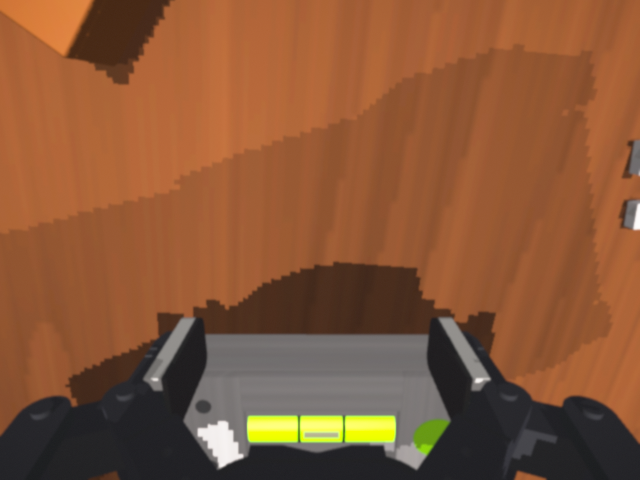

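View pics/side3.png

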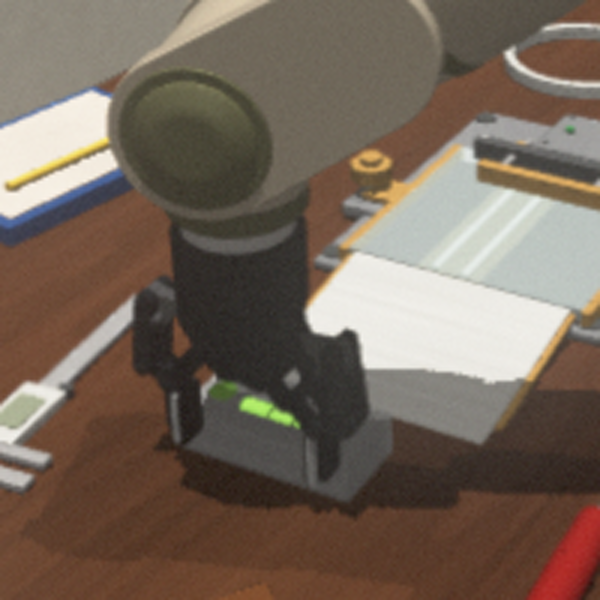

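Block is now square and flush on both fingers. I'll tilt the tool so the fingertips lead. That keeps the contact low on the back face while on the ramp.

```bash
python3 -m handwheel '[{"delta_pos":[0,0,0.1],"twist":[-0.05,0,0],"jaw":1},{"delta_pos":[0,-0.05,0.1],"twist":[-0.1,0,0],"jaw":1},{"delta_pos":[0,-0.1,0.1],"twist":[-0.15,0,0],"jaw":1},{"delta_pos":[0,-0.1,0.1],"twist":[-0.2,0,0],"jaw":1},{"delta_pos":[0,-0.1,0.1],"twist":[-0.25,0,0],"jaw":1},{"delta_pos":[0,-0.1,0.1],"twist":[-0.25,0,0],"jaw":1},{"delta_pos":[0,-0.1,0.1],"twist":[-0.25,0,0],"jaw":1},{"delta_pos":[0,-0.1,0.1],"twist":[-0.25,0,0],"jaw":1},{"delta_pos":[0,-0.1,0.1],"twist":[-0.25,0,0],"jaw":1},{"delta_pos":[0,-0.1,0.1],"twist":[-0.25,0,0],"jaw":1}]'
python3 st.py -300 20 8
```

```text
time_s: 5.45
eef_pos: [539.2, 340.9, 8.5]
ee_rot: [-0.613, 0.789, 0.033, -0.025]
force: [1.1, 0.0, -0.5]
grip_width: 1.002
t 5.45 plateTCP [-329.375   19.807    8.473] Fplate [ 0.052  1.118 -0.47 ] tq [ 0.164 -0.064  0.026] g 1.0017066755479611 j [ 0.473  0.862  1.227 -0.252  1.16   0.504]
delta_cm [ 0.02  0.77 -2.83] twist [ 0.249 -0.001  0.   ]
```

```bash
python3 -m handwheel '[{"delta_pos":[-0.02,0.1,-0.39],"twist":[0,0,0],"jaw":1},{"delta_pos":[-0.04,0.2,-0.78],"twist":[0,0,0],"jaw":1},{"delta_pos":[-0.06,0.3,-1.16],"twist":[0,0,0],"jaw":1},{"delta_pos":[-0.08,0.4,-1.55],"twist":[0,0,0],"jaw":1},{"delta_pos":[-0.1,0.5,-1.94],"twist":[0,0,0],"jaw":1},{"delta_pos":[-0.12,0.6,-2.33],"twist":[0,0,0],"jaw":1},{"delta_pos":[-0.14,0.7,-2.72],"twist":[0,0,0],"jaw":1},{"delta_pos":[-0.16,0.79,-3.1],"twist":[0,0,0],"jaw":1},{"delta_pos":[-0.18,0.89,-3.49],"twist":[0,0,0],"jaw":1},{"delta_pos":[-0.2,0.99,-3.88],"twist":[0,0,0],"jaw":1}]'
python3 st.py
python3 cap.py wrist 4;python3 cap.py side 4 160 180 360 380 3
```

```text
time_s: 6.28
eef_pos: [540.3, 301.0, 8.4]
ee_rot: [-0.613, 0.789, 0.033, -0.025]
force: [-0.3, 7.1, 0.5]
grip_width: 0.999
t 6.2833 plateTCP [-289.534   17.568    8.352] Fplate [-7.067  0.28   0.504] tq [ 1.121  0.047 -0.023] g 0.9994451412962486 j [ 0.417  0.82   1.313 -0.264  1.106  0.464]
```

View pics/wrist4.png

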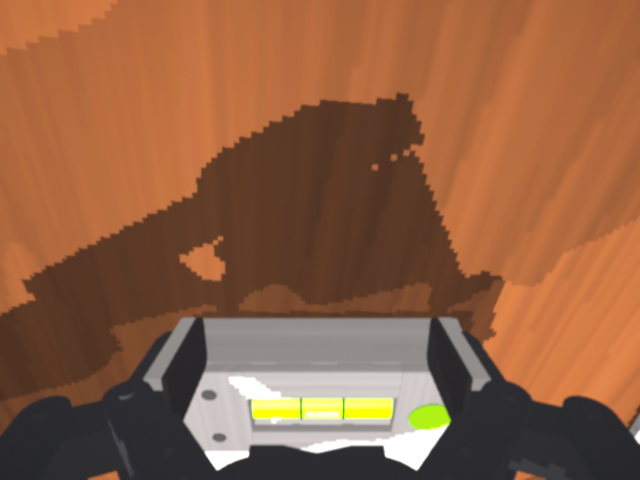

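View pics/side4.png

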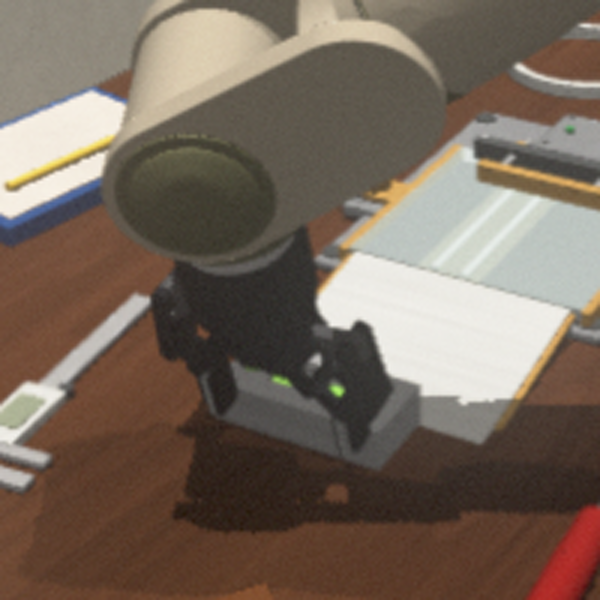

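```bash
python3 -m handwheel '[{"delta_pos":[-0.02,0.1,-0.39],"twist":[0,0,0],"jaw":1},{"delta_pos":[-0.04,0.2,-0.78],"twist":[0,0,0],"jaw":1},{"delta_pos":[-0.06,0.3,-1.16],"twist":[0,0,0],"jaw":1},{"delta_pos":[-0.08,0.4,-1.55],"twist":[0,0,0],"jaw":1},{"delta_pos":[-0.1,0.5,-1.94],"twist":[0,0,0],"jaw":1},{"delta_pos":[-0.12,0.6,-2.33],"twist":[0,0,0],"jaw":1},{"delta_pos":[-0.14,0.7,-2.72],"twist":[0,0,0],"jaw":1},{"delta_pos":[-0.16,0.79,-3.1],"twist":[0,0,0],"jaw":1},{"delta_pos":[-0.18,0.89,-3.49],"twist":[0,0,0],"jaw":1},{"delta_pos":[-0.2,0.99,-3.88],"twist":[0,0,0],"jaw":1}]'
python3 st.py
python3 cap.py wrist 5;python3 cap.py side 5 160 180 360 380 3
```

```text
time_s: 7.22
eef_pos: [541.4, 261.2, 8.1]
ee_rot: [-0.613, 0.789, 0.033, -0.026]
force: [-0.6, 4.8, -1.9]
grip_width: 1.001
t 7.2167 plateTCP [-249.831   15.326    8.123] Fplate [-4.818 -0.175 -1.918] tq [ 0.979  0.034 -0.011] g 1.000818775116224 j [ 0.357  0.783  1.388 -0.277  1.056  0.421]
```

View pics/wrist5.png

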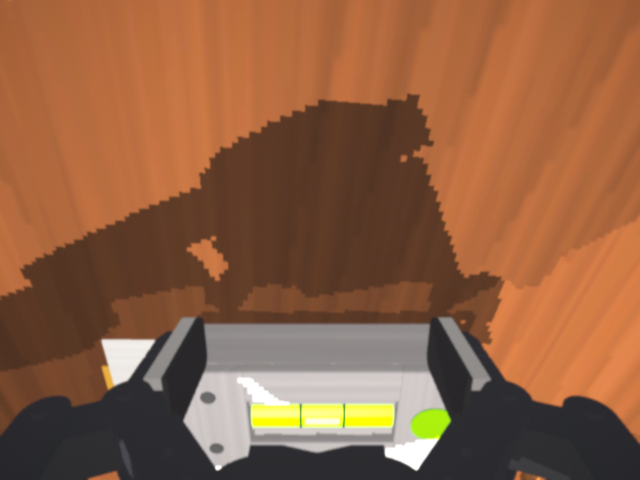

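View pics/side5.png

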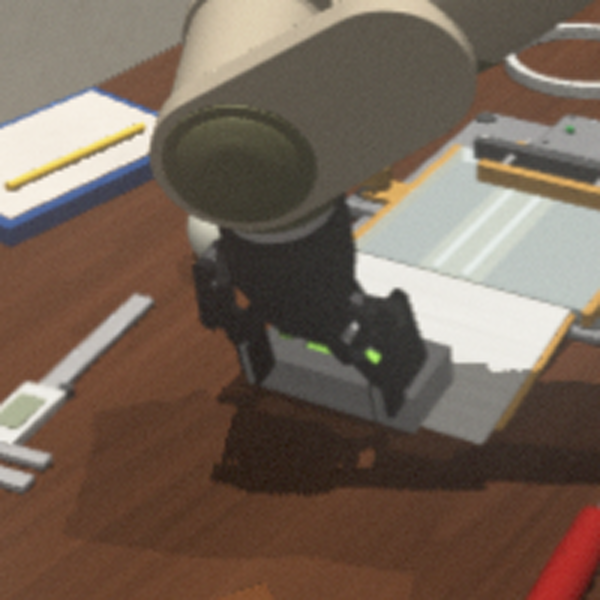

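```bash
python3 -m handwheel '[{"delta_pos":[-0.02,0.08,-0.39],"twist":[0,0,0],"jaw":1},{"delta_pos":[-0.04,0.12,-0.79],"twist":[0,0,0],"jaw":1},{"delta_pos":[-0.06,0.15,-1.2],"twist":[0,0,0],"jaw":1},{"delta_pos":[-0.08,0.19,-1.6],"twist":[0,0,0],"jaw":1},{"delta_pos":[-0.1,0.22,-2.0],"twist":[0,0,0],"jaw":1},{"delta_pos":[-0.12,0.26,-2.4],"twist":[0,0,0],"jaw":1},{"delta_pos":[-0.14,0.3,-2.81],"twist":[0,0,0],"jaw":1},{"delta_pos":[-0.16,0.33,-3.21],"twist":[0,0,0],"jaw":1},{"delta_pos":[-0.18,0.37,-3.61],"twist":[0,0,0],"jaw":1},{"delta_pos":[-0.2,0.41,-4.02],"twist":[0,0,0],"jaw":1}]'
python3 st.py
python3 cap.py wrist 6;python3 cap.py side 6 160 180 360 380 3
```

```text
time_s: 8.15
eef_pos: [542.9, 220.8, 14.4]
ee_rot: [-0.613, 0.789, 0.033, -0.025]
force: [-0.1, 4.4, -3.7]
grip_width: 1.002
t 8.15 plateTCP [-209.415   13.455   14.373] Fplate [-4.391  0.219 -3.7  ] tq [ 0.863  0.077 -0.021] g 1.0019336041897282 j [ 0.293  0.741  1.451 -0.288  1.021  0.37 ]
```

View pics/wrist6.png

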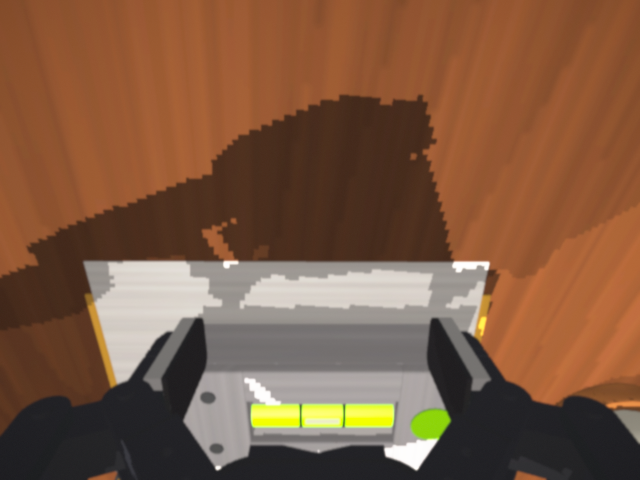

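View pics/side6.png

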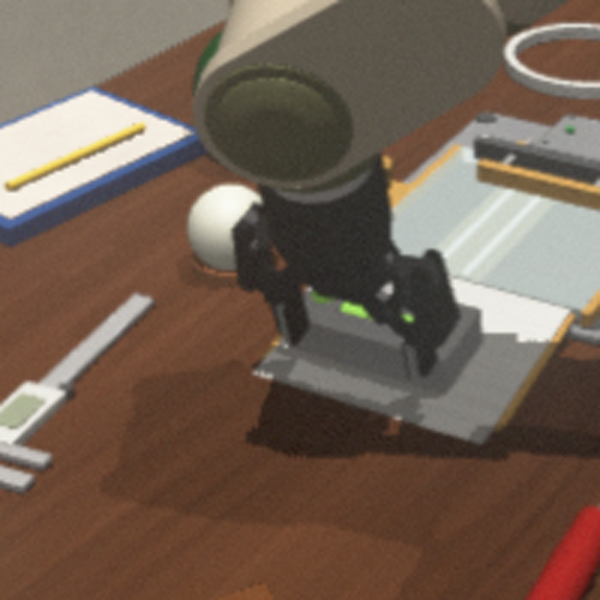

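```bash
python3 -m handwheel '[{"delta_pos":[-0.02,0.04,-0.4],"twist":[0,0,0],"jaw":1},{"delta_pos":[-0.04,0.08,-0.81],"twist":[0,0,0],"jaw":1},{"delta_pos":[-0.06,0.12,-1.21],"twist":[0,0,0],"jaw":1},{"delta_pos":[-0.08,0.16,-1.61],"twist":[0,0,0],"jaw":1},{"delta_pos":[-0.1,0.2,-2.02],"twist":[0,0,0],"jaw":1},{"delta_pos":[-0.12,0.24,-2.42],"twist":[0,0,0],"jaw":1},{"delta_pos":[-0.14,0.27,-2.82],"twist":[0,0,0],"jaw":1},{"delta_pos":[-0.16,0.31,-3.22],"twist":[0,0,0],"jaw":1},{"delta_pos":[-0.18,0.35,-3.63],"twist":[0,0,0],"jaw":1},{"delta_pos":[-0.2,0.39,-4.03],"twist":[0,0,0],"jaw":1}]'
python3 st.py
python3 cap.py wrist 7;python3 cap.py side 7 210 150 410 350 3
```

```text
time_s: 9.08
eef_pos: [544.2, 180.9, 20.6]
ee_rot: [-0.613, 0.789, 0.033, -0.025]
force: [0.1, 5.4, -1.8]
grip_width: 1.004
t 9.0833 plateTCP [-169.513   11.457   20.597] Fplate [-5.372  0.562 -1.831] tq [0.941 0.05  0.022] g 1.0039356964924304 j [ 0.227  0.703  1.505 -0.297  0.99   0.315]
```

View pics/wrist7.png

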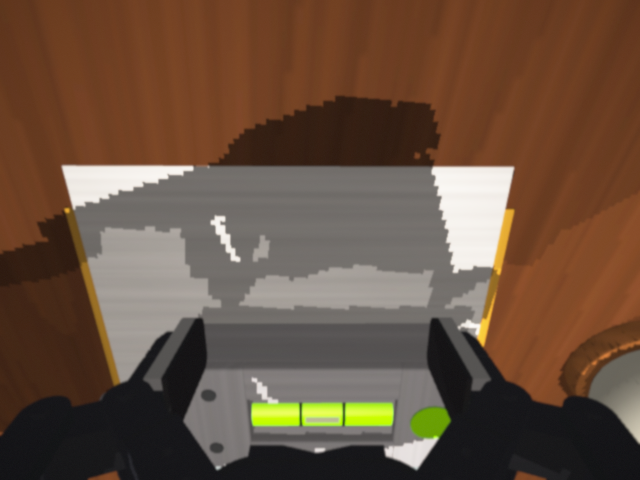

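View pics/side7.png

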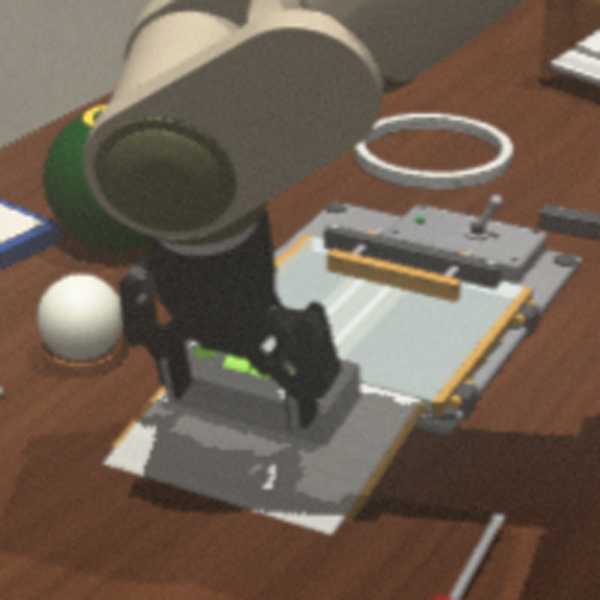

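```bash
python3 -m handwheel '[{"delta_pos":[-0.03,0.04,-0.4],"twist":[0,0,0],"jaw":1},{"delta_pos":[-0.06,0.08,-0.81],"twist":[0,0,0],"jaw":1},{"delta_pos":[-0.09,0.12,-1.21],"twist":[0,0,0],"jaw":1},{"delta_pos":[-0.12,0.16,-1.61],"twist":[0,0,0],"jaw":1},{"delta_pos":[-0.15,0.15,-2.03],"twist":[0,0,0],"jaw":1},{"delta_pos":[-0.18,0.14,-2.44],"twist":[0,0,0],"jaw":1},{"delta_pos":[-0.21,0.13,-2.86],"twist":[0,0,0],"jaw":1},{"delta_pos":[-0.24,0.12,-3.27],"twist":[0,0,0],"jaw":1},{"delta_pos":[-0.27,0.11,-3.69],"twist":[0,0,0],"jaw":1},{"delta_pos":[-0.3,0.1,-4.1],"twist":[0,0,0],"jaw":1}]'
python3 st.py
python3 cap.py wrist 8;python3 cap.py side 8 210 150 410 350 3
```

```text
time_s: 10.02
eef_pos: [545.0, 141.3, 30.4]
ee_rot: [-0.613, 0.789, 0.033, -0.025]
force: [0.5, 6.9, 4.1]
grip_width: 1.0
t 10.0167 plateTCP [-130.05     8.892   30.373] Fplate [-6.858  1.056  4.127] tq [1.094 0.095 0.04 ] g 1.00010689807076 j [ 0.159  0.663  1.551 -0.304  0.968  0.254]
```

View pics/wrist8.png

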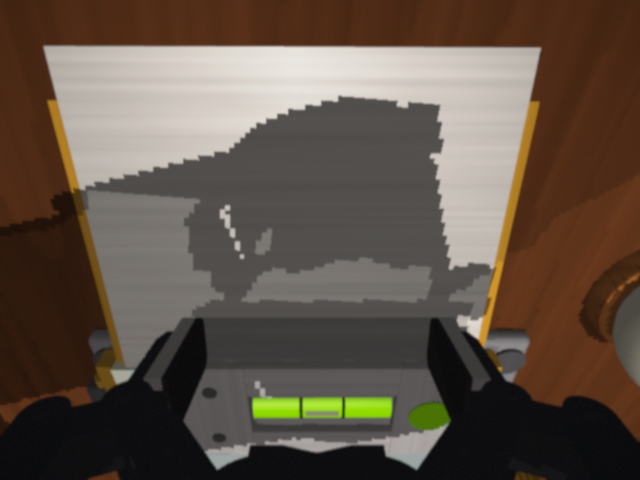

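View pics/side8.png

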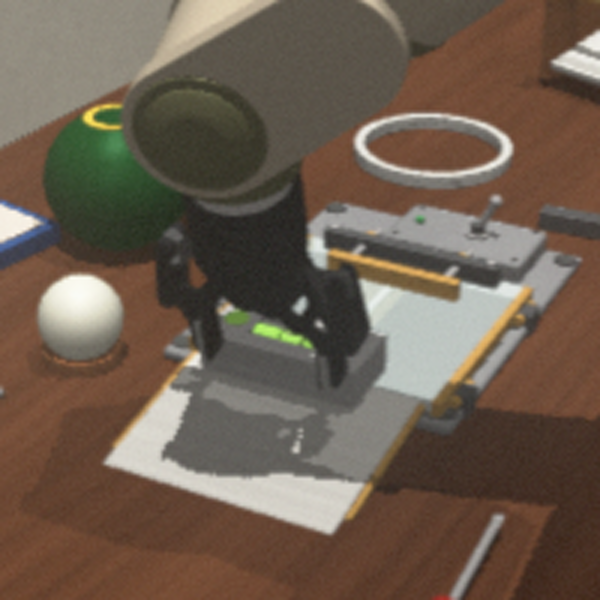

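```bash
python3 -m handwheel '[{"delta_pos":[-0.02,0.07,-0.34],"twist":[0,0,0],"jaw":1},{"delta_pos":[-0.04,0.14,-0.68],"twist":[0,0,0],"jaw":1},{"delta_pos":[-0.06,0.22,-1.02],"twist":[0,0,0],"jaw":1},{"delta_pos":[-0.08,0.31,-1.36],"twist":[0,0,0],"jaw":1},{"delta_pos":[-0.1,0.4,-1.7],"twist":[0,0,0],"jaw":1},{"delta_pos":[-0.12,0.48,-2.04],"twist":[0,0,0],"jaw":1},{"delta_pos":[-0.14,0.57,-2.38],"twist":[0,0,0],"jaw":1},{"delta_pos":[-0.16,0.66,-2.71],"twist":[0,0,0],"jaw":1},{"delta_pos":[-0.18,0.75,-3.05],"twist":[0,0,0],"jaw":1},{"delta_pos":[-0.2,0.84,-3.39],"twist":[0,0,0],"jaw":1}]'
python3 st.py
python3 cap.py wrist 9;python3 cap.py side 9 210 150 410 350 3
```

```text
time_s: 10.95
eef_pos: [546.0, 106.5, 30.6]
ee_rot: [-0.613, 0.789, 0.034, -0.025]
force: [-0.4, 7.9, 4.9]
grip_width: 1.003
t 10.95 plateTCP [-95.229   6.992  30.599] Fplate [-7.953  0.244  4.888] tq [0.948 0.044 0.067] g 1.0025401296385594 j [ 0.097  0.644  1.585 -0.312  0.937  0.202]
```

View pics/wrist9.png

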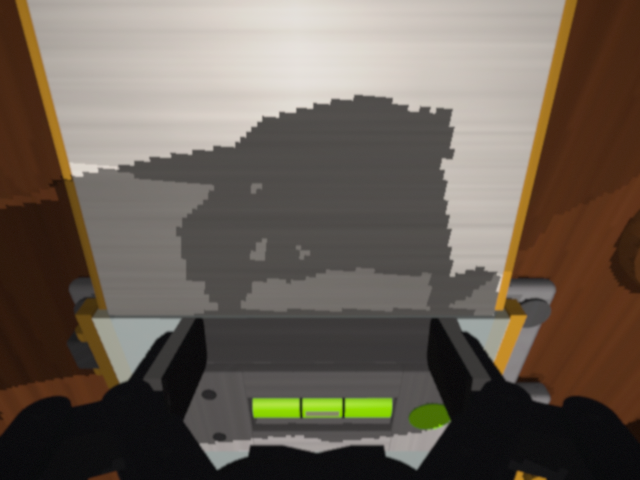

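View pics/side9.png

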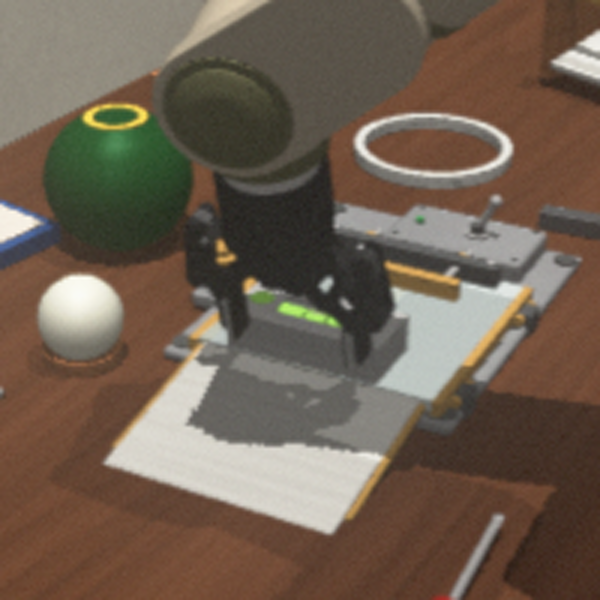

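```bash
python3 -m handwheel '[{"delta_pos":[-0.02,0.1,-0.39],"twist":[0,0,0],"jaw":1},{"delta_pos":[-0.04,0.2,-0.78],"twist":[0,0,0],"jaw":1},{"delta_pos":[-0.06,0.3,-1.16],"twist":[0,0,0],"jaw":1},{"delta_pos":[-0.08,0.4,-1.55],"twist":[0,0,0],"jaw":1},{"delta_pos":[-0.1,0.5,-1.94],"twist":[0,0,0],"jaw":1},{"delta_pos":[-0.12,0.6,-2.33],"twist":[0,0,0],"jaw":1},{"delta_pos":[-0.14,0.7,-2.72],"twist":[0,0,0],"jaw":1},{"delta_pos":[-0.16,0.79,-3.1],"twist":[0,0,0],"jaw":1},{"delta_pos":[-0.18,0.89,-3.49],"twist":[0,0,0],"jaw":1},{"delta_pos":[-0.2,0.99,-3.88],"twist":[0,0,0],"jaw":1}]'
python3 st.py
python3 cap.py top 10 240 170 440 300 4;python3 cap.py side 10 210 150 410 350 3
```

```text
time_s: 11.88
eef_pos: [547.1, 66.4, 30.4]
ee_rot: [-0.613, 0.789, 0.033, -0.025]
force: [0.5, 7.3, 4.7]
grip_width: 0.998
t 11.8833 plateTCP [-55.196   4.724  30.364] Fplate [-7.217  1.111  4.692] tq [0.939 0.002 0.092] g 0.997557535716568 j [ 0.024  0.629  1.616 -0.319  0.906  0.139]
```

View pics/top10.png

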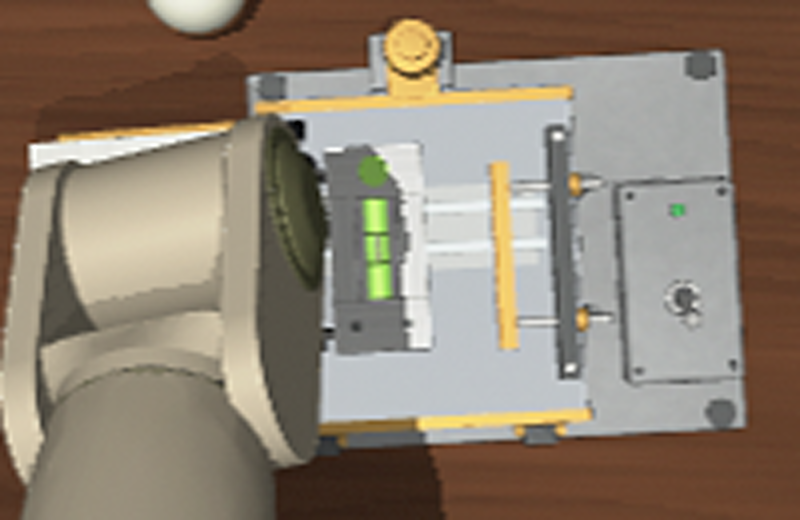

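View pics/side10.png

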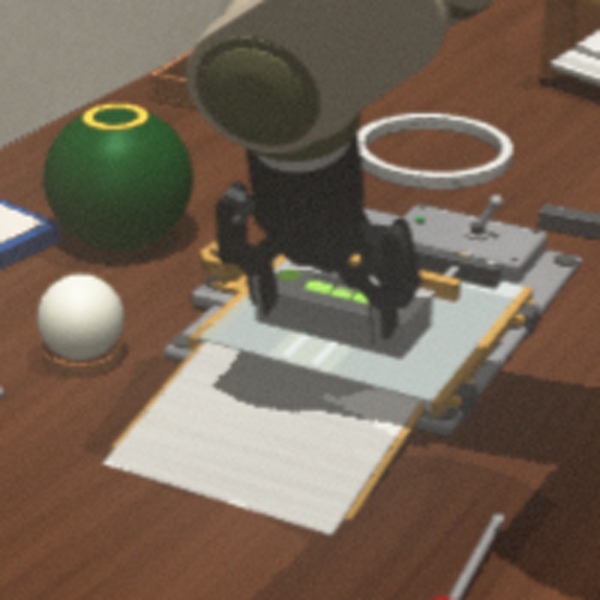

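Run:
```python
from h import *
np.set_printoptions(precision=1,suppress=True)
c=pickle.load(open('pics/top10.pkl','rb'))
def P(l,z): 
    uv=(np.array(l,float)+.5)/4-.5+[240,170]; return np.array([w2p(p) for p in onplane(c,uv,z)])
print(P([(418,143),(433,350)],52)); print(P([(490,163),(498,347)],37)); print(P([(683,298),(697,318)],55))
```

```text
[[  5.1  66.7  52. ]
 [  6.9 -54.3  52. ]]
[[ 47.3  54.1  37. ]
 [ 45.6 -54.6  37. ]]
[[153.2 -32.4  55. ]
 [160.6 -44.4  55. ]]
```

```bash
python3 -m handwheel '[{"delta_pos":[0,0.06,-0.24],"twist":[0,0,0],"jaw":1},{"delta_pos":[0,0.12,-0.48],"twist":[0,0,0],"jaw":1},{"delta_pos":[0,0.18,-0.72],"twist":[0,0,0],"jaw":1},{"delta_pos":[0,0.24,-0.97],"twist":[0,0,0],"jaw":1},{"delta_pos":[0,0.31,-1.21],"twist":[0,0,0],"jaw":1},{"delta_pos":[0,0.37,-1.45],"twist":[0,0,0],"jaw":1},{"delta_pos":[0,0.43,-1.69],"twist":[0,0,0],"jaw":1},{"delta_pos":[0,0.49,-1.94],"twist":[0,0,0],"jaw":1},{"delta_pos":[0,0.54,-2.13],"twist":[0,0,0],"jaw":1},{"delta_pos":[0,0.59,-2.32],"twist":[0,0,0],"jaw":1}]'
python3 st.py
python3 cap.py top 11 300 180 400 280 6
```

```text
time_s: 12.82
eef_pos: [548.8, 42.7, 30.1]
ee_rot: [-0.613, 0.789, 0.033, -0.025]
force: [-0.8, 7.5, 4.8]
grip_width: 1.002
t 12.8167 plateTCP [-31.4     4.418  30.111] Fplate [-7.551 -0.181  4.769] tq [ 0.902 -0.001 -0.022] g 1.0019714787314358 j [-0.02   0.624  1.626 -0.321  0.891  0.1  ]
```

View pics/top11.png

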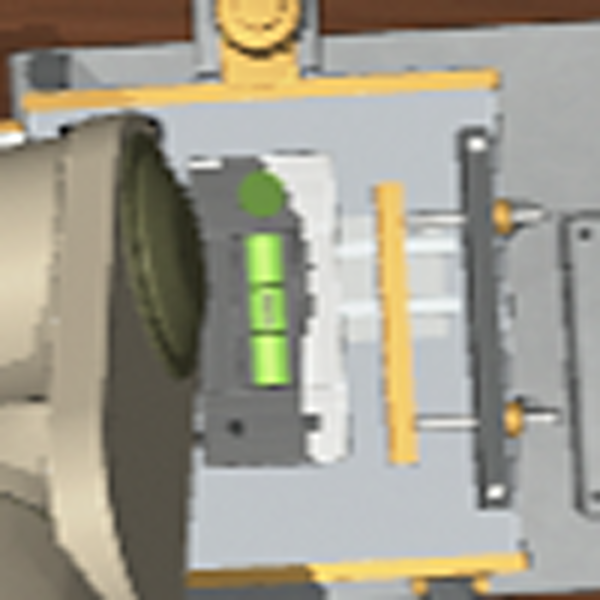

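Run:
```python
from h import *
np.set_printoptions(precision=1,suppress=True)
c=pickle.load(open('pics/top11.pkl','rb'))
def P(l,z): 
    uv=(np.array(l,float)+.5)/6-.5+[300,180]; return np.array([w2p(p) for p in onplane(c,uv,z)])
print(P([(331,157),(351,460)],52)); print(P([(375,185),(391,462)],37));
```

```text
[[ 29.8  64.4  52. ]
 [ 30.6 -53.6  52. ]]
[[ 47.2  54.   37. ]
 [ 47.1 -55.1  37. ]]
```

```bash
python3 -m handwheel '[{"delta_pos":[0,0.02,-0.08],"twist":[0,0,0],"jaw":1},{"delta_pos":[0,0.04,-0.16],"twist":[0,0,0],"jaw":1},{"delta_pos":[0,0.06,-0.24],"twist":[0,0,0],"jaw":1},{"delta_pos":[0,0.08,-0.32],"twist":[0,0,0],"jaw":1},{"delta_pos":[0,0.1,-0.4],"twist":[0,0,0],"jaw":1},{"delta_pos":[0,0.12,-0.48],"twist":[0,0,0],"jaw":1},{"delta_pos":[0,0.14,-0.56],"twist":[0,0,0],"jaw":1},{"delta_pos":[0,0.16,-0.64],"twist":[0,0,0],"jaw":1},{"delta_pos":[0,0.18,-0.72],"twist":[0,0,0],"jaw":1},{"delta_pos":[0,0.2,-0.8],"twist":[0,0,0],"jaw":1}]'
python3 st.py; python3 cap.py top 12 300 180 400 280 6
```

```text
time_s: 13.7
eef_pos: [549.4, 34.5, 30.1]
ee_rot: [-0.613, 0.789, 0.033, -0.025]
force: [-0.8, 7.4, 3.3]
grip_width: 1.005
t 13.7 plateTCP [-23.204   4.369  30.119] Fplate [-7.481 -0.158  3.332] tq [0.941 0.035 0.015] g 1.0050885706638772 j [-0.035  0.623  1.629 -0.322  0.886  0.086]
```

View pics/top12.png

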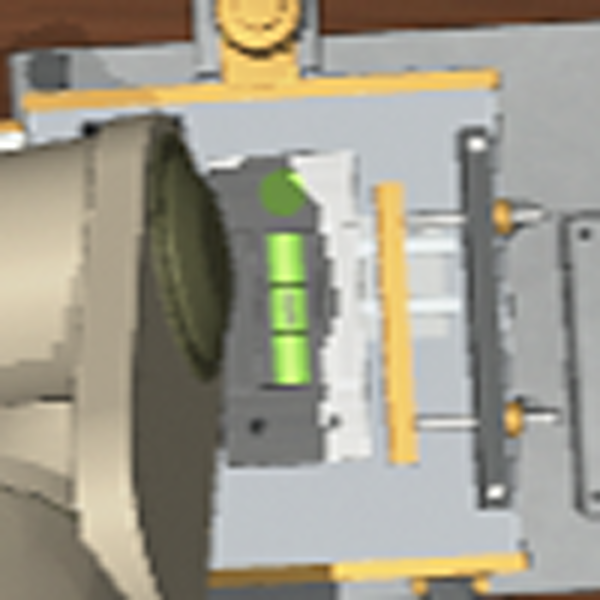

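```bash
python3 -m handwheel '[{"delta_pos":[0,0.01,-0.04],"twist":[0,0,0],"jaw":1},{"delta_pos":[0,0.02,-0.08],"twist":[0,0,0],"jaw":1},{"delta_pos":[0,0.03,-0.12],"twist":[0,0,0],"jaw":1},{"delta_pos":[0,0.04,-0.16],"twist":[0,0,0],"jaw":1},{"delta_pos":[0,0.05,-0.2],"twist":[0,0,0],"jaw":1},{"delta_pos":[0,0.06,-0.24],"twist":[0,0,0],"jaw":1},{"delta_pos":[0,0.07,-0.28],"twist":[0,0,0],"jaw":1},{"delta_pos":[0,0.08,-0.32],"twist":[0,0,0],"jaw":1},{"delta_pos":[0,0.09,-0.36],"twist":[0,0,0],"jaw":1},{"delta_pos":[0,0.1,-0.4],"twist":[0,0,0],"jaw":1}]'
python3 st.py; python3 cap.py top 13 300 180 400 280 6
```

```text
time_s: 14.58
eef_pos: [549.7, 30.4, 30.1]
ee_rot: [-0.613, 0.789, 0.033, -0.026]
force: [-0.5, 7.0, 4.7]
grip_width: 1.002
t 14.5833 plateTCP [-19.105   4.314  30.1  ] Fplate [-6.991  0.106  4.67 ] tq [ 0.982  0.002 -0.033] g 1.0017781886306953 j [-0.042  0.622  1.63  -0.323  0.884  0.079]
```

View pics/top13.png

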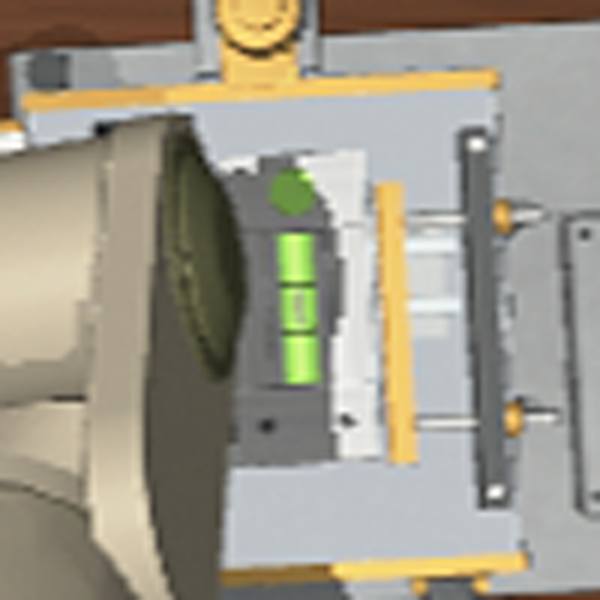

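```bash
python3 -m handwheel '[{"delta_pos":[0,0.005,-0.02],"twist":[0,0,0],"jaw":1},{"delta_pos":[0,0.01,-0.04],"twist":[0,0,0],"jaw":1},{"delta_pos":[0,0.015,-0.06],"twist":[0,0,0],"jaw":1},{"delta_pos":[0,0.02,-0.08],"twist":[0,0,0],"jaw":1},{"delta_pos":[0,0.025,-0.1],"twist":[0,0,0],"jaw":1},{"delta_pos":[0,0.03,-0.12],"twist":[0,0,0],"jaw":1},{"delta_pos":[0,0.035,-0.14],"twist":[0,0,0],"jaw":1},{"delta_pos":[0,0.04,-0.16],"twist":[0,0,0],"jaw":1},{"delta_pos":[0,0.045,-0.18],"twist":[0,0,0],"jaw":1},{"delta_pos":[0,0.05,-0.2],"twist":[0,0,0],"jaw":1}]'
python3 st.py
```

```text
time_s: 15.47
eef_pos: [549.9, 28.4, 30.1]
ee_rot: [-0.613, 0.789, 0.033, -0.026]
force: [0.3, 6.4, 4.7]
grip_width: 0.999
t 15.4667 plateTCP [-17.061   4.303  30.095] Fplate [-6.359  0.805  4.709] tq [0.937 0.065 0.026] g 0.999055231064921 j [-0.046  0.622  1.63  -0.323  0.883  0.076]
```

Still sliding at about 6.5–7.5 N. Now 1 mm per call.

```bash
python3 -m handwheel '[{"delta_pos":[0,0.003,-0.01],"twist":[0,0,0],"jaw":1},{"delta_pos":[0,0.005,-0.02],"twist":[0,0,0],"jaw":1},{"delta_pos":[0,0.008,-0.03],"twist":[0,0,0],"jaw":1},{"delta_pos":[0,0.01,-0.04],"twist":[0,0,0],"jaw":1},{"delta_pos":[0,0.013,-0.05],"twist":[0,0,0],"jaw":1},{"delta_pos":[0,0.015,-0.06],"twist":[0,0,0],"jaw":1},{"delta_pos":[0,0.018,-0.07],"twist":[0,0,0],"jaw":1},{"delta_pos":[0,0.02,-0.08],"twist":[0,0,0],"jaw":1},{"delta_pos":[0,0.023,-0.09],"twist":[0,0,0],"jaw":1},{"delta_pos":[0,0.025,-0.1],"twist":[0,0,0],"jaw":1}]'
python3 st.py
```

```text
time_s: 16.3
eef_pos: [549.9, 27.4, 30.1]
ee_rot: [-0.613, 0.789, 0.033, -0.026]
force: [-0.5, 7.3, 3.7]
grip_width: 1.003
t 16.3 plateTCP [-16.055   4.301  30.104] Fplate [-7.342  0.098  3.669] tq [ 0.867 -0.054  0.042] g 1.0029507037041883 j [-0.048  0.621  1.631 -0.323  0.882  0.074]
```

```bash
python3 cap.py top 14 300 180 400 280 6
```

```text
(no output)
```

View pics/top14.png

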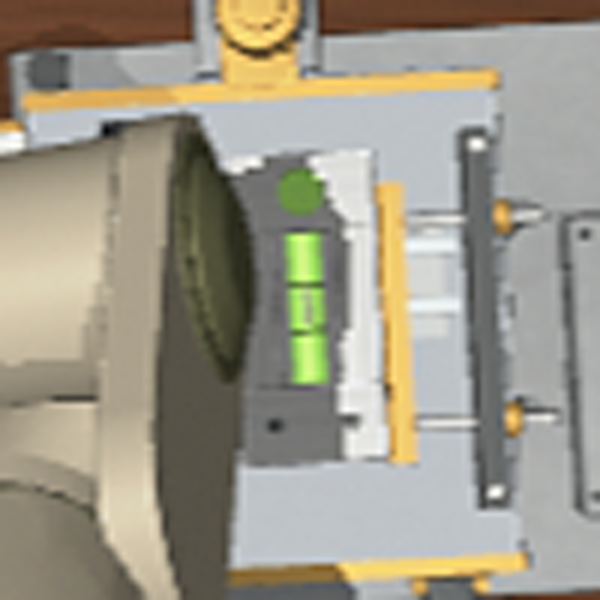

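```bash
python3 -m handwheel '[{"delta_pos":[0,0.003,-0.01],"twist":[0,0,0],"jaw":1},{"delta_pos":[0,0.005,-0.02],"twist":[0,0,0],"jaw":1},{"delta_pos":[0,0.008,-0.03],"twist":[0,0,0],"jaw":1},{"delta_pos":[0,0.01,-0.04],"twist":[0,0,0],"jaw":1},{"delta_pos":[0,0.013,-0.05],"twist":[0,0,0],"jaw":1},{"delta_pos":[0,0.015,-0.06],"twist":[0,0,0],"jaw":1},{"delta_pos":[0,0.018,-0.07],"twist":[0,0,0],"jaw":1},{"delta_pos":[0,0.02,-0.08],"twist":[0,0,0],"jaw":1},{"delta_pos":[0,0.023,-0.09],"twist":[0,0,0],"jaw":1},{"delta_pos":[0,0.025,-0.1],"twist":[0,0,0],"jaw":1}]'
python3 st.py
```

```text
time_s: 17.18
eef_pos: [550.0, 26.3, 30.1]
ee_rot: [-0.613, 0.789, 0.033, -0.026]
force: [-0.5, 7.2, 3.7]
grip_width: 1.0
t 17.1833 plateTCP [-15.      4.307  30.097] Fplate [-7.215  0.135  3.661] tq [0.955 0.024 0.093] g 0.9995130147957402 j [-0.05   0.621  1.631 -0.323  0.882  0.072]
```

```bash
python3 -m handwheel '[{"delta_pos":[0,0.002,-0.008],"twist":[0,0,0],"jaw":1},{"delta_pos":[0,0.004,-0.016],"twist":[0,0,0],"jaw":1},{"delta_pos":[0,0.006,-0.024],"twist":[0,0,0],"jaw":1},{"delta_pos":[0,0.008,-0.032],"twist":[0,0,0],"jaw":1},{"delta_pos":[0,0.01,-0.04],"twist":[0,0,0],"jaw":1},{"delta_pos":[0,0.012,-0.048],"twist":[0,0,0],"jaw":1},{"delta_pos":[0,0.014,-0.056],"twist":[0,0,0],"jaw":1},{"delta_pos":[0,0.016,-0.064],"twist":[0,0,0],"jaw":1},{"delta_pos":[0,0.018,-0.072],"twist":[0,0,0],"jaw":1},{"delta_pos":[0,0.02,-0.08],"twist":[0,0,0],"jaw":1}]'
python3 st.py
```

```text
time_s: 18.02
eef_pos: [550.1, 25.5, 30.1]
ee_rot: [-0.613, 0.789, 0.033, -0.026]
force: [-0.9, 7.1, 3.8]
grip_width: 1.0
t 18.0167 plateTCP [-14.174   4.332  30.118] Fplate [-7.188 -0.313  3.756] tq [0.934 0.049 0.027] g 0.9999812875740898 j [-0.052  0.621  1.631 -0.323  0.881  0.071]
```

```bash
python3 -m handwheel '[{"delta_pos":[0,0.002,-0.008],"twist":[0,0,0],"jaw":1},{"delta_pos":[0,0.004,-0.016],"twist":[0,0,0],"jaw":1},{"delta_pos":[0,0.006,-0.024],"twist":[0,0,0],"jaw":1},{"delta_pos":[0,0.008,-0.032],"twist":[0,0,0],"jaw":1},{"delta_pos":[0,0.01,-0.04],"twist":[0,0,0],"jaw":1},{"delta_pos":[0,0.012,-0.048],"twist":[0,0,0],"jaw":1},{"delta_pos":[0,0.014,-0.056],"twist":[0,0,0],"jaw":1},{"delta_pos":[0,0.016,-0.064],"twist":[0,0,0],"jaw":1},{"delta_pos":[0,0.018,-0.072],"twist":[0,0,0],"jaw":1},{"delta_pos":[0,0.02,-0.08],"twist":[0,0,0],"jaw":1}]'
python3 st.py
```

```text
time_s: 18.85
eef_pos: [550.1, 25.2, 30.1]
ee_rot: [-0.613, 0.789, 0.033, -0.025]
force: [-1.2, 10.3, 4.2]
grip_width: 0.998
t 18.85 plateTCP [-13.904   4.322  30.116] Fplate [-10.362  -0.348   4.209] tq [ 1.527  0.036 -0.089] g 0.9975009663836905 j [-0.052  0.621  1.631 -0.322  0.881  0.069]
```

Felt the bar: the force rose from 7.2 to 10.4 N and the travel stopped. I'll add about 0.5 mm more.

```bash
python3 -m handwheel '[{"delta_pos":[0,0.002,-0.01],"twist":[0,0,0],"jaw":1},{"delta_pos":[0,0.005,-0.02],"twist":[0,0,0],"jaw":1},{"delta_pos":[0,0.007,-0.03],"twist":[0,0,0],"jaw":1},{"delta_pos":[0,0.01,-0.04],"twist":[0,0,0],"jaw":1},{"delta_pos":[0,0.012,-0.05],"twist":[0,0,0],"jaw":1},{"delta_pos":[0,0.012,-0.05],"twist":[0,0,0],"jaw":1},{"delta_pos":[0,0.012,-0.05],"twist":[0,0,0],"jaw":1},{"delta_pos":[0,0.012,-0.05],"twist":[0,0,0],"jaw":1},{"delta_pos":[0,0.012,-0.05],"twist":[0,0,0],"jaw":1},{"delta_pos":[0,0.012,-0.05],"twist":[0,0,0],"jaw":1}]'
python3 st.py
```

```text
time_s: 19.68
eef_pos: [550.2, 25.1, 30.1]
ee_rot: [-0.614, 0.789, 0.033, -0.025]
force: [-0.2, 13.3, 5.6]
grip_width: 1.0
t 19.6833 plateTCP [-13.775   4.401  30.147] Fplate [-13.226   0.861   5.646] tq [ 1.828  0.118 -0.105] g 0.9998795426643144 j [-0.053  0.621  1.631 -0.321  0.88   0.069]
```

```bash
python3 -m handwheel '[{"delta_pos":[0,0.002,-0.01],"twist":[0,0,0],"jaw":1},{"delta_pos":[0,0.005,-0.02],"twist":[0,0,0],"jaw":1},{"delta_pos":[0,0.006,-0.025],"twist":[0,0,0],"jaw":1},{"delta_pos":[0,0.006,-0.025],"twist":[0,0,0],"jaw":1},{"delta_pos":[0,0.006,-0.025],"twist":[0,0,0],"jaw":1},{"delta_pos":[0,0.006,-0.025],"twist":[0,0,0],"jaw":1},{"delta_pos":[0,0.006,-0.025],"twist":[0,0,0],"jaw":1},{"delta_pos":[0,0.006,-0.025],"twist":[0,0,0],"jaw":1},{"delta_pos":[0,0.006,-0.025],"twist":[0,0,0],"jaw":1},{"delta_pos":[0,0.006,-0.025],"twist":[0,0,0],"jaw":1}]'
python3 st.py;python3 cap.py top 15 300 180 400 280 6; python3 st.py
```

```text
time_s: 20.52
eef_pos: [550.2, 25.1, 30.1]
ee_rot: [-0.614, 0.788, 0.033, -0.025]
force: [-0.0, 14.4, 5.6]
grip_width: 1.001
t 20.5167 plateTCP [-13.777   4.407  30.142] Fplate [-14.393   1.163   5.567] tq [ 2.057  0.167 -0.159] g 1.0006042354662719 j [-0.053  0.621  1.631 -0.321  0.88   0.068]
t 20.5667 plateTCP [-13.784   4.392  30.128] Fplate [-13.968   1.031   5.135] tq [ 2.092  0.187 -0.143] g 1.0013572740718792 j [-0.053  0.621  1.631 -0.321  0.88   0.068]
```

View pics/top15.png

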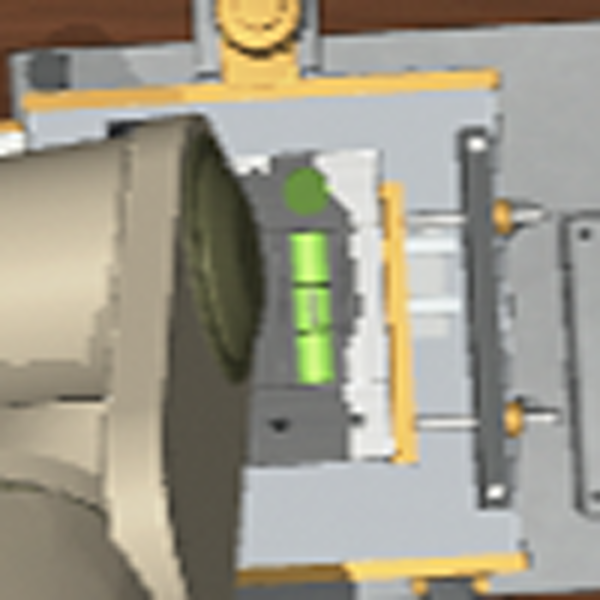

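```bash
python3 -m handwheel '[{"delta_pos":[0,0,0],"twist":[0,0,0],"jaw":1},{"delta_pos":[0,0,0],"twist":[0,0,0],"jaw":1},{"delta_pos":[0,0,0],"twist":[0,0,0],"jaw":1},{"delta_pos":[0,0,0],"twist":[0,0,0],"jaw":1},{"delta_pos":[0,0,0],"twist":[0,0,0],"jaw":1},{"delta_pos":[0,0,0],"twist":[0,0,0],"jaw":1},{"delta_pos":[0,0,0],"twist":[0,0,0],"jaw":1},{"delta_pos":[0,0,0],"twist":[0,0,0],"jaw":1},{"delta_pos":[0,0,0],"twist":[0,0,0],"jaw":1},{"delta_pos":[0,0,0],"twist":[0,0,0],"jaw":1}]'
python3 st.py
```

```text
time_s: 21.4
eef_pos: [550.2, 25.1, 30.1]
ee_rot: [-0.614, 0.788, 0.033, -0.025]
force: [-1.4, 14.4, 5.3]
grip_width: 1.002
t 21.4 plateTCP [-13.78    4.377  30.118] Fplate [-14.489  -0.219   5.34 ] tq [ 2.081  0.168 -0.055] g 1.0023299679164064 j [-0.053  0.621  1.631 -0.321  0.88   0.068]
```

```bash
python3 -m handwheel '[{"delta_pos":[0,-0.01,0.05],"twist":[0,0,0],"jaw":1},{"delta_pos":[0,-0.025,0.1],"twist":[0,0,0],"jaw":1},{"delta_pos":[0,-0.05,0.2],"twist":[0,0,0],"jaw":1},{"delta_pos":[0,-0.1,0.4],"twist":[0,0,0],"jaw":1},{"delta_pos":[0,-0.2,0.8],"twist":[0,0,0],"jaw":1},{"delta_pos":[0,-0.4,1.5],"twist":[0,0,0],"jaw":1},{"delta_pos":[0,-0.7,2.5],"twist":[0,0,0],"jaw":1},{"delta_pos":[0,-1,3.5],"twist":[0,0,0],"jaw":1},{"delta_pos":[0,-1.2,4],"twist":[0,0,0],"jaw":1},{"delta_pos":[0,-1.2,4],"twist":[0,0,0],"jaw":1}]'
python3 st.py 20 -60 140;python3 cap.py top 16 300 180 400 280 6
```

```text
time_s: 22.23
eef_pos: [546.7, 66.4, 31.9]
ee_rot: [-0.613, 0.789, 0.034, -0.026]
force: [0.4, -0.3, 0.5]
grip_width: 0.997
t 22.2333 plateTCP [-55.24    4.377  31.852] Fplate [0.369 0.377 0.537] tq [ 0.085 -0.043 -0.014] g 0.9974944242963982 j [ 0.024  0.626  1.616 -0.318  0.909  0.137]
delta_cm [-6.44 -8.62 -9.96] twist [0.25  0.001 0.   ]
```

View pics/top16.png

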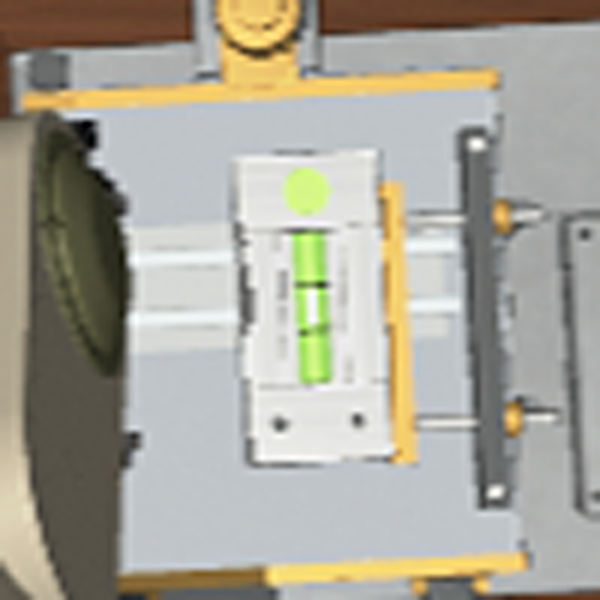

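```bash
python3 -m handwheel '[{"delta_pos":[0,-2.2,-0.5],"twist":[0,0,0],"jaw":1},{"delta_pos":[0,-5,-1.2],"twist":[0,0,0],"jaw":1},{"delta_pos":[-1,-8,-2],"twist":[0.05,0,0],"jaw":0.5},{"delta_pos":[-2,-9.5,-2.5],"twist":[0.1,0,0],"jaw":0},{"delta_pos":[-3,-9.5,-3.5],"twist":[0.15,0,0],"jaw":0},{"delta_pos":[-4,-9.2,-5],"twist":[0.2,0,0],"jaw":0},{"delta_pos":[-5,-8.9,-7],"twist":[0.25,0,0],"jaw":0},{"delta_pos":[-6,-8.6,-9],"twist":[0.25,0,0],"jaw":0},{"delta_pos":[-6.4,-8.6,-10],"twist":[0.25,0,0],"jaw":0},{"delta_pos":[-6.4,-8.6,-10],"twist":[0.25,0,0],"jaw":0}]' 20
python3 st.py 158 -75 110
```

```text
time_s: 23.12
eef_pos: [489.2, -17.5, 140.4]
ee_rot: [-0.706, 0.707, 0.029, -0.028]
force: [1.2, 1.0, 0.3]
grip_width: -0.0
t 23.1167 plateTCP [ 23.53  -59.947 140.362] Fplate [-0.902  1.309  0.257] tq [ 0.01  -0.005  0.016] g -0.0004937068584579121 j [-0.275  0.331  1.728 -0.001  1.082 -0.355]
delta_cm [ -1.46   3.05 -13.45] twist [ 0.001 -0.004  0.001]
```

```bash
python3 -m handwheel '[{"delta_pos":[-0.3,0,-2.5],"twist":[0,0,0],"jaw":0},{"delta_pos":[-0.6,0,-5],"twist":[0,0,0],"jaw":0},{"delta_pos":[-0.9,0,-7.5],"twist":[0,0,0],"jaw":0},{"delta_pos":[-1.2,0,-10],"twist":[0,0,0],"jaw":0},{"delta_pos":[-1.5,0.5,-12],"twist":[0,0,0],"jaw":0},{"delta_pos":[-1.5,1.5,-13.4],"twist":[0,0,0],"jaw":0},{"delta_pos":[-1.5,2.5,-13.4],"twist":[0,0,0],"jaw":0},{"delta_pos":[-1.5,3,-13.4],"twist":[0,0,0],"jaw":0},{"delta_pos":[-1.5,3,-13.4],"twist":[0,0,0],"jaw":0},{"delta_pos":[-1.5,3,-13.4],"twist":[0,0,0],"jaw":0}]'
python3 st.py 158 -75 50;python3 cap.py side 17 290 140 430 260 5; python3 cap.py wrist 17;python3 cap.py top 17 300 170 460 290 5
```

```text
time_s: 23.95
eef_pos: [485.6, -149.3, 109.5]
ee_rot: [0.707, -0.706, -0.03, 0.03]
force: [-0.5, 0.2, 0.3]
grip_width: 0.0
t 23.95 plateTCP [154.584 -74.624 109.488] Fplate [-0.262 -0.451  0.289] tq [0.017 0.015 0.031] g 0.00048345890319363515 j [-0.529  0.41   1.705  0.     1.028 -0.614]
delta_cm [-0.03  5.95 -0.35] twist [-0.001  0.001 -0.001]
```

View pics/side17.png

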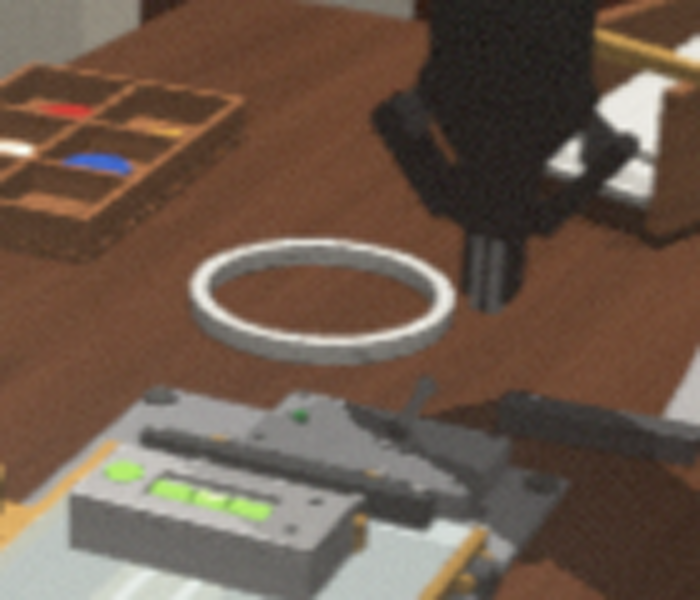

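View pics/wrist17.png

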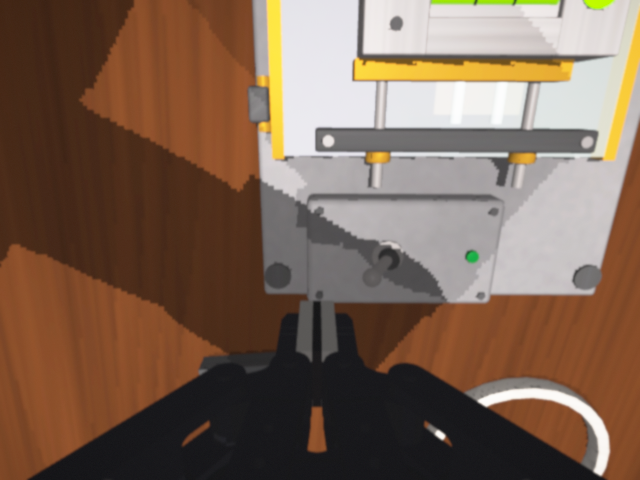

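View pics/top17.png

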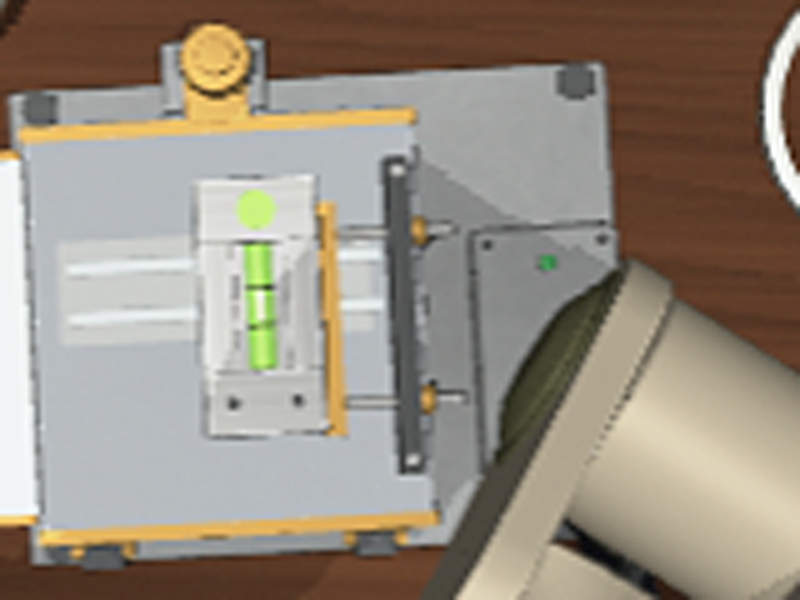

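Run:
```python
from h import *
np.set_printoptions(precision=1,suppress=True)
c=pickle.load(open('pics/wrist17.pkl','rb'))
print(w2p(onplane(c,[(372,278)],60)[0]),w2p(onplane(c,[(389,262)],36)[0]))
for u in [(336,310),(317,305),(297,310)]: print(w2p(onplane(c,[u],110)[0]))
```

```text
[158.5 -43.7  60. ] [159.1 -30.3  36. ]
[150.  -65.5 110. ]
[147.7 -73.3 110. ]
[150.  -81.4 110. ]
```

```bash
python3 -m handwheel '[{"delta_pos":[0,1,-0.35],"twist":[0,0,0],"jaw":0},{"delta_pos":[0,2,-0.35],"twist":[0,0,0],"jaw":0},{"delta_pos":[0,3,-0.35],"twist":[0,0,0],"jaw":0},{"delta_pos":[0,4,-0.35],"twist":[0,0,0],"jaw":0},{"delta_pos":[0,5,-0.35],"twist":[0,0,0],"jaw":0},{"delta_pos":[0,5.6,-0.35],"twist":[0,0,0],"jaw":0},{"delta_pos":[0,5.9,-0.35],"twist":[0,0,0],"jaw":0},{"delta_pos":[0,5.9,-0.35],"twist":[0,0,0],"jaw":0},{"delta_pos":[0,5.9,-0.35],"twist":[0,0,0],"jaw":0},{"delta_pos":[0,5.9,-0.35],"twist":[0,0,0],"jaw":0}]'
python3 st.py;python3 cap.py side 18 290 140 430 260 5
```

```text
time_s: 24.93
eef_pos: [486.1, -154.2, 51.2]
ee_rot: [-0.706, 0.707, 0.03, -0.029]
force: [0.2, -0.3, 0.3]
grip_width: 0.001
t 24.9333 plateTCP [159.498 -74.553  51.234] Fplate [0.284 0.182 0.29 ] tq [-0.005 -0.008  0.033] g 0.0010486707617985136 j [-0.537  0.502  1.747 -0.     0.892 -0.62 ]
```

View pics/side18.png

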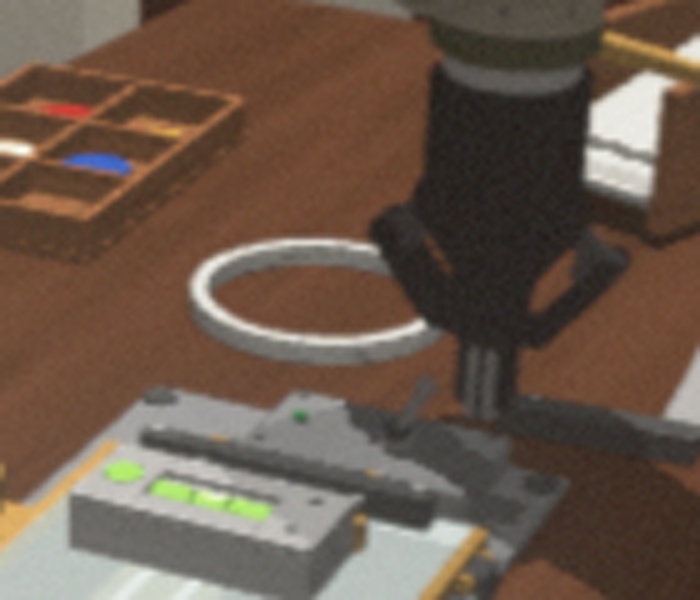

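```bash
python3 -m handwheel '[{"delta_pos":[0.4,0,0],"twist":[0,0,0],"jaw":0},{"delta_pos":[0.8,0,0],"twist":[0,0,0],"jaw":0},{"delta_pos":[1.2,0,0],"twist":[0,0,0],"jaw":0},{"delta_pos":[1.6,0,0],"twist":[0,0,0],"jaw":0},{"delta_pos":[2,0,0],"twist":[0,0,0],"jaw":0},{"delta_pos":[2.3,0,0],"twist":[0,0,0],"jaw":0},{"delta_pos":[2.6,0,0],"twist":[0,0,0],"jaw":0},{"delta_pos":[2.9,0,0],"twist":[0,0,0],"jaw":0},{"delta_pos":[3.1,0,0],"twist":[0,0,0],"jaw":0},{"delta_pos":[3.3,0,0],"twist":[0,0,0],"jaw":0}]'
python3 st.py;python3 cap.py side 19 290 140 430 260 5
```

```text
time_s: 25.82
eef_pos: [518.9, -151.2, 50.7]
ee_rot: [0.707, -0.706, -0.029, 0.029]
force: [-3.3, -0.6, 1.2]
grip_width: 0.001
t 25.8167 plateTCP [159.313 -41.578  50.734] Fplate [ 0.357 -3.303  1.218] tq [-0.071  0.305  0.002] g 0.0008438583297651011 j [-0.5    0.556  1.652  0.     0.933 -0.584]
```

View pics/side19.png

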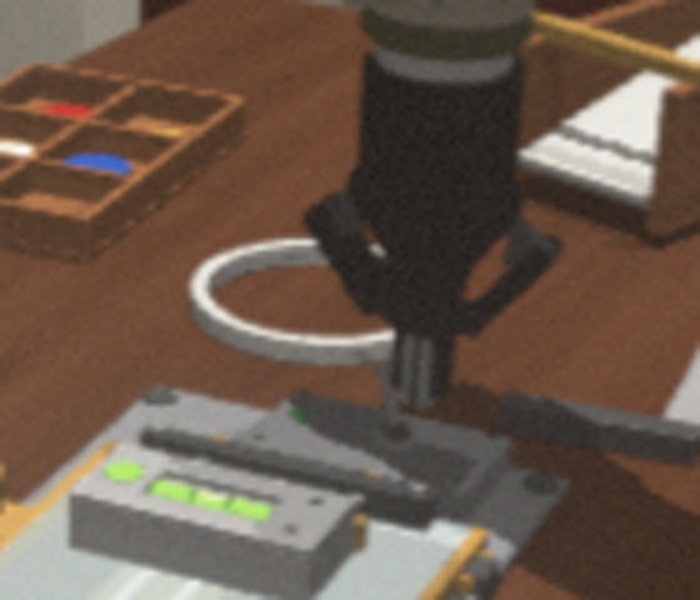

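Lever is moving at about 3 N. It's roughly upright now, so I'll go on.

```bash
python3 -m handwheel '[{"delta_pos":[0.08,0,0],"twist":[0,0,0],"jaw":0},{"delta_pos":[0.16,0,0],"twist":[0,0,0],"jaw":0},{"delta_pos":[0.24,0,0],"twist":[0,0,0],"jaw":0},{"delta_pos":[0.32,0,0],"twist":[0,0,0],"jaw":0},{"delta_pos":[0.4,0,0],"twist":[0,0,0],"jaw":0},{"delta_pos":[0.48,0,0],"twist":[0,0,0],"jaw":0},{"delta_pos":[0.56,0,0],"twist":[0,0,0],"jaw":0},{"delta_pos":[0.64,0,0],"twist":[0,0,0],"jaw":0},{"delta_pos":[0.7,0,0],"twist":[0,0,0],"jaw":0},{"delta_pos":[0.7,0,0],"twist":[0,0,0],"jaw":0}]'
python3 st.py
```

```text
time_s: 26.7
eef_pos: [525.7, -150.7, 50.8]
ee_rot: [0.707, -0.706, -0.029, 0.029]
force: [-2.7, -0.5, -0.1]
grip_width: 0.003
t 26.7 plateTCP [159.316 -34.743  50.791] Fplate [ 0.235 -2.686 -0.06 ] tq [-0.013  0.347 -0.019] g 0.002574466487988032 j [-0.493  0.567  1.632  0.     0.942 -0.576]
```

```bash
python3 -m handwheel '[{"delta_pos":[0.03,0,0],"twist":[0,0,0],"jaw":0},{"delta_pos":[0.06,0,0],"twist":[0,0,0],"jaw":0},{"delta_pos":[0.09,0,0],"twist":[0,0,0],"jaw":0},{"delta_pos":[0.12,0,0],"twist":[0,0,0],"jaw":0},{"delta_pos":[0.15,0,0],"twist":[0,0,0],"jaw":0},{"delta_pos":[0.18,0,0],"twist":[0,0,0],"jaw":0},{"delta_pos":[0.21,0,0],"twist":[0,0,0],"jaw":0},{"delta_pos":[0.24,0,0],"twist":[0,0,0],"jaw":0},{"delta_pos":[0.25,0,0],"twist":[0,0,0],"jaw":0},{"delta_pos":[0.25,0,0],"twist":[0,0,0],"jaw":0}]'
python3 st.py;python3 cap.py side 20 290 140 430 260 5
```

```text
time_s: 27.53
eef_pos: [526.4, -150.5, 50.4]
ee_rot: [0.707, -0.706, -0.028, 0.031]
force: [-11.8, -1.7, 2.2]
grip_width: -0.0
t 27.5333 plateTCP [159.181 -34.     50.414] Fplate [  0.735 -11.934   2.172] tq [-0.299  1.945 -0.026] g -0.0002759135463490513 j [-0.492  0.571  1.627 -0.002  0.948 -0.574]
```

View pics/side20.png

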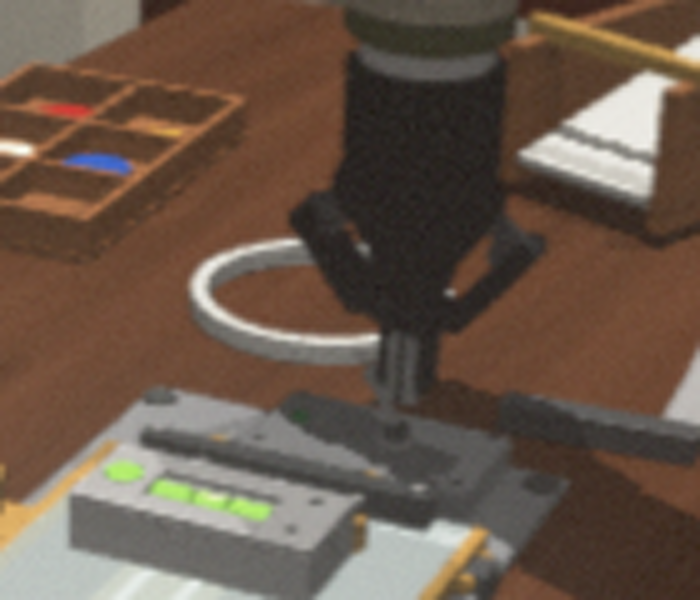

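The lever is at its end stop (12 N), so I'm backing off and lifting.

```bash
python3 -m handwheel '[{"delta_pos":[-0.3,0,0],"twist":[0,0,0],"jaw":0},{"delta_pos":[-1,0,0],"twist":[0,0,0],"jaw":0},{"delta_pos":[-2,0,0],"twist":[0,0,0],"jaw":0},{"delta_pos":[-3.5,0,0],"twist":[0,0,0],"jaw":0},{"delta_pos":[-4.5,-2,0],"twist":[0,0,0],"jaw":0},{"delta_pos":[-6,-5,0],"twist":[0,0,0],"jaw":0},{"delta_pos":[-8,-8,0],"twist":[0,0,0],"jaw":0},{"delta_pos":[-10,-10,0],"twist":[0,0,0],"jaw":0},{"delta_pos":[-12,-12,0],"twist":[0,0,0],"jaw":0},{"delta_pos":[-14,-12,0],"twist":[0,0,0],"jaw":0}]'
python3 -m handwheel '[{"delta_pos":[-1,-1,0],"twist":[0,0,0],"jaw":0},{"delta_pos":[-1,-1,-1],"twist":[0,0,0],"jaw":0},{"delta_pos":[-1,-1,-3],"twist":[0,0,0],"jaw":0},{"delta_pos":[-1,-1,-5],"twist":[0,0,0],"jaw":0},{"delta_pos":[-1,-1,-8],"twist":[0,0,0],"jaw":0},{"delta_pos":[-1,-1,-11],"twist":[0,0,0],"jaw":0},{"delta_pos":[-1,-1,-13],"twist":[0,0,0],"jaw":0},{"delta_pos":[-1,-1,-13],"twist":[0,0,0],"jaw":0},{"delta_pos":[-1,-1,-13],"twist":[0,0,0],"jaw":0},{"delta_pos":[-1,-1,-13],"twist":[0,0,0],"jaw":0}]'
python3 st.py;python3 cap.py side 21 250 160 410 290 5;python3 cap.py top 21 300 170 460 290 5
```

```text
time_s: 28.42
eef_pos: [389.2, -163.1, 174.4]
ee_rot: [-0.705, 0.708, 0.032, -0.027]
force: [0.7, -0.9, 1.3]
grip_width: -0.002
time_s: 29.25
eef_pos: [389.6, -292.1, 180.5]
ee_rot: [0.707, -0.706, -0.029, 0.029]
force: [0.1, 0.8, 0.1]
grip_width: -0.003
t 29.25 plateTCP [ 288.88  -182.216  180.466] Fplate [-0.823  0.176  0.133] tq [ 0.031  0.012 -0.02 ] g -0.002681913259735237 j [-0.885  0.278  1.684  0.     1.18  -0.968]
```

View pics/side21.png

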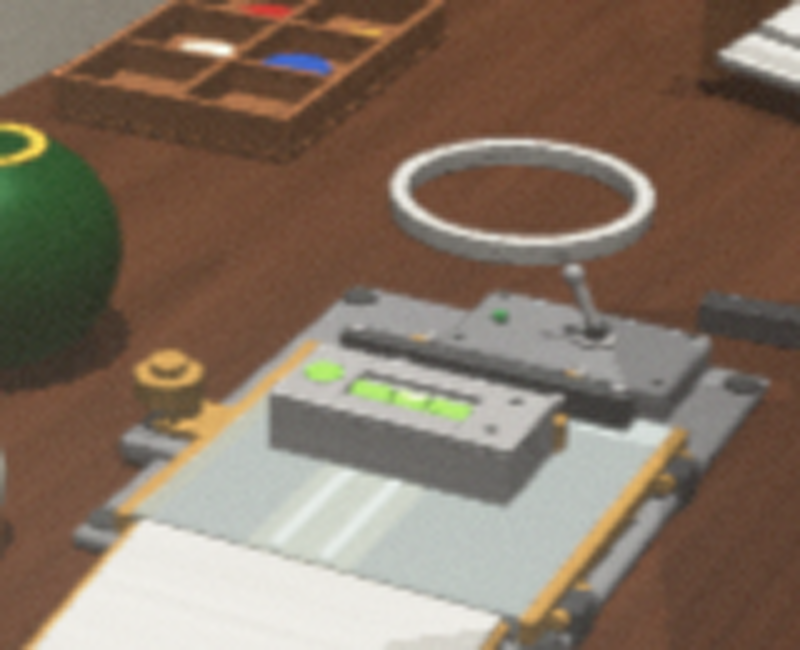

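View pics/top21.png

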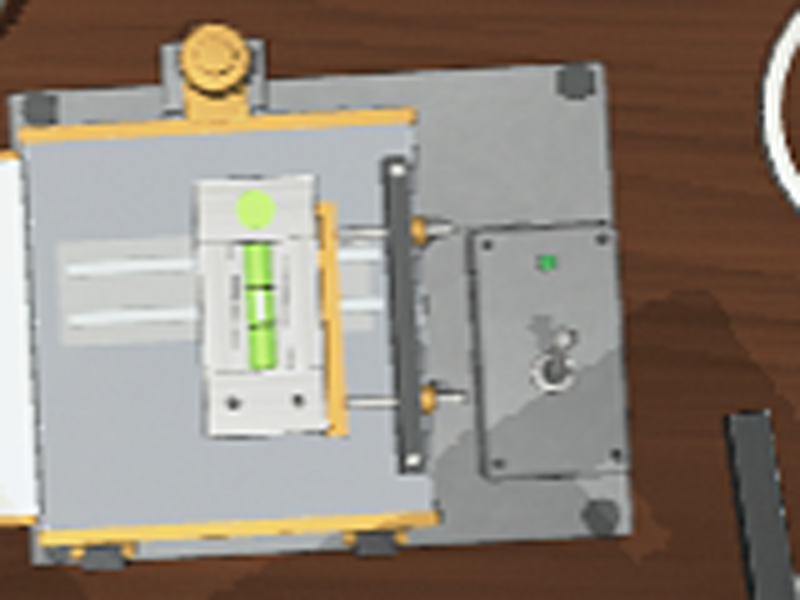

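Run:
```python
from h import *
np.set_printoptions(precision=1,suppress=True)
c=pickle.load(open('pics/top21.pkl','rb'))
def P(l,z): 
    uv=(np.array(l,float)+.5)/5-.5+[300,170]; return np.array([w2p(p) for p in onplane(c,uv,z)])
print('tip',P([(567,337)],60),'pivot',P([(553,371)],36))
print(P([(314,175),(328,430),(210,437),(195,181)],52)); print('bar back',P([(333,203),(347,433)],37))
c0=pickle.load(open('pics/top16.pkl','rb'))
d=cv2.absdiff(pickle.load(open('pics/top0.pkl','rb'))['frame'],c['frame']).max(2)
m=(d>60).astype('uint8');n,l,s,_=cv2.connectedComponentsWithStats(m)
print(sorted(s.tolist(),key=lambda a:-a[4])[1:14])
```

```text
tip [[159.5 -16.4  60. ]] pivot [[155.8 -31.   36. ]]
[[ 47.7  66.1  52. ]
 [ 47.2 -53.   52. ]
 [ -7.7 -53.2  52. ]
 [ -7.8  66.4  52. ]]
bar back [[ 57.   54.   37. ]
 [ 57.1 -54.8  37. ]]
[[418, 282, 169, 151, 10943], [246, 360, 118, 120, 3911], [460, 426, 50, 54, 1370], [203, 209, 29, 52, 1149], [458, 278, 62, 31, 736], [229, 379, 47, 57, 577], [333, 419, 37, 27, 555], [391, 447, 21, 33, 379], [262, 355, 39, 23, 296], [622, 433, 18, 22, 248], [332, 382, 25, 33, 203], [263, 384, 40, 27, 192], [420, 455, 22, 25, 138]]
```

```bash
python3 -c "
from rig import ctrl
print(ctrl.finish_job())"
```

```text
the job is handed in; nothing more can be done
None
```

The job is handed in at about 29 s. The chrome level is lying square against the brass bar and the toggle is fully over. No verdict came back, so the results below are my own checks.

**Block:** I pushed it with the open fingers as a fork, tips leading, along the table, up the ramp and over the glass. It slid the whole way. The 9–10° skew it started with was gone after the first push.

**Bar:** I felt it as the push rose from about 7 N of sliding friction to 10 N. I then held at about 14.4 N total, so roughly 7 N on the bar, for about 1.7 s. No reading went above 14.5 N, though I only read the force at the end of each move.

**Toggle:** I pushed the lever with closed fingers until it met its end stop at 12 N.

**Last checks, from the top camera:**

| What | Measured |
|---|---|
| Block front face | x ≈ 47.5 mm (bar face measured at about 47 mm before contact) |
| Block squareness | within about 0.3° |
| Block centre off the plate's middle line | about 6 mm |
| Stop bar | no visible shift |
| Toggle tip | y ≈ -16.4 mm, matching fully on (about 0.9 rad) |

The arm is clear of everything. The tilt knob looked unturned, but I did not measure it.

I compared the top view with the first picture only roughly. One changed patch lay over the try square. I took it for the arm's shadow, because the gripper stayed high in that area, but I did not check further. I did not look for the lamp itself being lit.

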